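# Dry the painted plaster casts

### The job

Turn the drying cabinet's heat knob fully anticlockwise to off, and only then pull the bifold door by its handle until it is folded right open. Put every painted cast from the bench into the cabinet, each lying flat on its floor, relief up and well inside, then fold the door fully shut and, with it shut, turn the heat knob fully clockwise to its stop. Leave the palette, tub and brush alone.

Things in the scene. Friction and masses are not known exactly. Their poses are not given: they have to be found in the camera images.
- opening (a point): Drying cabinet, fixed on the bench, open towards the robot behind a bifold door. This point: middle of the opening's front edge, on the cabinet's flat floor, 20 mm above the bench. x points into the cabinet, y left along the opening, z up. Opening 340 mm wide (y -170 to +170), 205 mm high up to the track header; 222 mm deep inside. The floor board runs on in front as a loading ledge, to x = -120 mm.
- cabinet: The same cabinet: white side walls 18 mm thick, clear roof and back; origin on the bench 20 mm under the opening point, same axes. Header (16 mm in front of the opening point) and roof: top 245 mm above the bench. On the roof a grey heater unit 100 x 120 x 40 mm (100 front to back), centred 66 mm behind the opening and 105 mm right of its middle; the heat knob is on its top.
- door (a joint): Bifold door: 0 shut flat, 1.42 rad at its stop, folded right open; stays where left, about 1 N at the handle moves it. Two white panels, each 170 mm wide, 198 high, 14 thick. At angle q the pivot panel has turned q clockwise seen from above, the fold line stands 170 mm x sin q out towards the robot, and the lead panel has turned q anticlockwise, its far edge running in the header track.
- jamb (a point): The pivot panel's vertical hinge line at the left jamb (7 mm in front of the opening point, 170 mm to its left), at the panel's lower edge, 23 mm above the bench. The lead panel is hinged to the pivot panel's other edge, 170 mm away: the fold line.
- handle (a point): Door handle: vertical round steel bar 100 mm long, 11 mm thick, on the lead panel's outer face, 50 mm from the fold line, its axis 35 mm off the face (42 mm off the panel's mid-plane). This point is on the bar's axis 190 mm above the bench, 25 mm below its top end; can be pinched from above, across the bar. Axes turn with the lead panel: x into the panel, y along it to the fold line, z up.
- heat (a joint): Heat knob's angle: 0 at its anticlockwise stop seen from above (off), growing clockwise to 2.4 rad at its clockwise stop (full heat). Slightly stiff (0.06 N m), stays where it is left.
- heat_grip (a point): Heat knob on top of the heater unit, vertical axis: black, 48 mm across, with a finger bar 46 mm long, 14 wide, 32 high, to be pinched across its 14 mm. This point is on the axis, 7 mm below the bar's top, 322 mm above the bench. Its x lies along the bar and turns with it; at off the bar lies along the cabinet's x. Pointer: white mark on the bar. On the unit a blue tick is off, a red tick is full.
- cast_fish_mid (a point): Painted plaster relief cast showing a blue fish on top (0.14 to 0.28 kg), absent in some runs: a white rectangular slab 96 mm long (its x), 46 mm wide (its y) and 32 mm high, with the relief raised 10 to 12 mm above it over the middle 60 to 72 x 28 mm. This point is the slab's centre, 16 mm above its underside.
- cast_leaf_mid (a point): Painted plaster relief cast showing a green leaf on top (0.14 to 0.28 kg), absent in some runs: a white rectangular slab 96 mm long (its x), 46 mm wide (its y) and 32 mm high, with the relief raised 10 to 12 mm above it over the middle 60 to 72 x 28 mm. This point is the slab's centre, 16 mm above its underside.
- cast_sun_mid (a point): Painted plaster relief cast showing an ochre sun on top (0.14 to 0.28 kg), absent in some runs: a white rectangular slab 96 mm long (its x), 46 mm wide (its y) and 32 mm high, with the relief raised 10 to 12 mm above it over the middle 60 to 72 x 28 mm. This point is the slab's centre, 16 mm above its underside.
- cast_shell_mid (a point): Painted plaster relief cast showing a red-brown shell on top (0.14 to 0.28 kg), absent in some runs: a white rectangular slab 96 mm long (its x), 46 mm wide (its y) and 32 mm high, with the relief raised 10 to 12 mm above it over the middle 60 to 72 x 28 mm. This point is the slab's centre, 16 mm above its underside.
- palette: Cream foam palette block with paint wells, 90 x 150 x 35 mm, lying beyond the casts; origin at the centre of its underside. Leave alone.
- tub: Clear round plastic tub, 96 mm across the rim, 65 mm high, left of the cabinet; origin at the centre of its underside. Leave alone.
- brush: Paint brush 200 mm long lying to the left of the cabinet. Leave alone.

How it is judged (in metres and radians):
On the way, in this order (a step that is already met when the one before it is completed fails the run):
1. the heat knob is at off while the door is still shut (value of joint heat below 0.1 rad and value of joint door below 0.07 rad), for 0.2 s.
2. the door is folded open, the heat still off (value of joint door above 1.15 rad and value of joint heat below 0.1 rad), for 0.2 s.
3. every cast lies inside and the door is shut, the heat still off (all of step 1 and x of cast_fish_mid in the frame of opening between 0.02 and 0.2 m and y of cast_fish_mid in the frame of opening between -0.155 and 0.155 m and z of cast_fish_mid in the frame of opening between 0.008 and 0.026 m and angle between each of cast_fish_mid, cast_leaf_mid, cast_sun_mid, cast_shell_mid's own z axis and vertical below 0.15 rad and x of cast_leaf_mid in the frame of opening between 0.02 and 0.2 m and y of cast_leaf_mid in the frame of opening between -0.155 and 0.155 m and z of cast_leaf_mid in the frame of opening between 0.008 and 0.026 m and x of cast_sun_mid in the frame of opening between 0.02 and 0.2 m and y of cast_sun_mid in the frame of opening between -0.155 and 0.155 m and z of cast_sun_mid in the frame of opening between 0.008 and 0.026 m and x of cast_shell_mid in the frame of opening between 0.02 and 0.2 m and y of cast_shell_mid in the frame of opening between -0.155 and 0.155 m and z of cast_shell_mid in the frame of opening between 0.008 and 0.026 m), for 0.2 s.
4. the heat knob is at full, the door still shut (value of joint heat above 2.3 rad and value of joint door below 0.07 rad), for 0.2 s.
At the end, for the whole second after the job is handed in: Every cast present lies flat (tilt under 0.15 rad), relief up, on the cabinet floor with its centre 20 to 200 mm behind the opening and at least 15 mm inside each side wall; the door is shut to within 0.07 rad and the heat knob is within 0.1 rad of its clockwise stop (all of step 4 and x of cast_fish_mid in the frame of opening between 0.02 and 0.2 m and y of cast_fish_mid in the frame of opening between -0.155 and 0.155 m and z of cast_fish_mid in the frame of opening between 0.008 and 0.026 m and angle between each of cast_fish_mid, cast_leaf_mid, cast_sun_mid, cast_shell_mid's own z axis and vertical below 0.15 rad and x of cast_leaf_mid in the frame of opening between 0.02 and 0.2 m and y of cast_leaf_mid in the frame of opening between -0.155 and 0.155 m and z of cast_leaf_mid in the frame of opening between 0.008 and 0.026 m and x of cast_sun_mid in the frame of opening between 0.02 and 0.2 m and y of cast_sun_mid in the frame of opening between -0.155 and 0.155 m and z of cast_sun_mid in the frame of opening between 0.008 and 0.026 m and x of cast_shell_mid in the frame of opening between 0.02 and 0.2 m and y of cast_shell_mid in the frame of opening between -0.155 and 0.155 m and z of cast_shell_mid in the frame of opening between 0.008 and 0.026 m); the robot touches nothing.
It fails at once if the palette is shoved more than 30 mm (distance of palette from where it was at the start of the episode above 0.03 m).
It fails at once if the tub is shoved more than 30 mm (distance of tub from where it was at the start of the episode above 0.03 m).
It fails at once if the brush is shoved more than 30 mm (distance of brush from where it was at the start of the episode above 0.03 m).
Of cast_fish, cast_leaf, cast_sun, cast_shell only 2 to 3 are there at a start; the rules pass over those that are not, and their reading is None.
At some moment in a run one of cast_fish, cast_leaf, cast_sun, cast_shell may be knocked a few centimetres aside while the robot is not near it.
Once in a run the grip may slacken for a moment while it holds something.
It also fails if it takes over 210 s, if anything falls off the work surface, if the arm or the gripper's body presses on something with over 40 N, if the wrist force passes 120 N, or if a joint passes its speed limit or range.

### The arm

A 6-joint arm with a two-finger parallel gripper is mounted at the origin on the work surface. World frame = base frame: x ahead of the robot, y to its left, z up, the work surface at z = 0. Lengths are in m, angles in degrees, forces in N, time in s.
With the tool pointing down it reaches from about 0.375 to 0.9 m from the base axis. Payload 3.1 kg.
Tool frame: the origin (TCP) lies on the centre line of the jaws, within the pads' length; the fingertips stand 25 mm ahead of it and the grasp point (between the pads) lies 6 mm ahead of it; z points along the fingers, y is the line along which they close (so a half turn about z gives the same grasp; the last joint's range is limited). The gripper opens to 87 mm and grips with 3 to 60 N. Pads are 19 mm wide; open, the fingers measure 117 mm over their backs; the gripper's body (75 mm by 190 mm) begins 51 mm behind the grasp point.
Start: joints at [67.007, 30.224, 82.088, -0, 67.689, -10.227], TCP at [0.138, 0.61, 0.248] pointing down, gripper open.
Joint ranges: [-176.69, 176.69], [-43.24, 126.21], [12.49, 139.97], [-82, 262], [0, 151.66], [-163.58, 163.58]. Speed limits (degrees/s): [159.86, 159.86, 180, 180, 180, 180].

### API

Orientations are given as a 3x3 rotation matrix whose columns are the frame's x, y, z axes.
In Python, from rig import read_state, capture, camera_params, hand_in gives the robot as it stands.
- The arm moves only by the tool apply_moves, never from a script. Its argument "rows" is a list of rows, each an object of numbers: "x", "y", "z": the shift along the tool's x, y, z in mm; "rx", "ry", "rz": the turn, a rotation vector about the tool's x, y, z in units of 6 degrees (1.0 is 6 degrees); "claw": the closure in counts, from 0 (fully open) to 255 (shut). A call has 1 to 10 rows; each row is the pose to reach, as a shift and turn from the pose commanded when the call began, along the tool's axes at that moment; what a row does not reach only later rows make up. A row lasts 1/8 s, in which the tool goes at most 62.5 mm and 10.7 degrees, less where a joint would pass 70% of its speed; a pose out of reach is approached as far as the arm can. A call with a gripper value outside its range is refused whole. The fingers move at their own pace and stop on an object; the grip force is fixed at half the most. Time passes only in rows, so rows that repeat a pose let the fingers close. It gives the time, the measured TCP pose, the force, the opening and the grip force at its end, in the units of the state.
- read_state(): the state, without advancing time (a new reading comes with each control period).
- capture(name): name is "side" or "top"; returns (picture, depth): 480x640x3 uint8, red, green, blue; 480x640 float32, m along the optical axis (not along the pixel's ray), 0 where there is no reading.
- camera_params(name): a dict with "fx", "fy", "cx", "cy" (pixels), "xyz" and "orientation" of the camera in the world. Camera axes: x right, y up, looking along -z (the intrinsics and any distortion apply to the point x, -y, -z); pixel columns grow to the right and rows downward; lengths in m; the calibration is good to about 2 mm. A picture is of the moment at which its call begins. camera_params takes no time and is no camera call.
- hand_in(): hands the job in; it is judged then, once.
The state is a dict: "time_s": time; "joint_positions": joint angles; "qvel": joint speeds; "tau": joint torques, N m; "position": TCP position; "tcp_rot": TCP orientation; "force": force on the tool from outside, world axes, zero at the start; "moment": the same for the moment, N m; "opening": opening from 0.0 (shut) to 1.0 (fully open); "grasp_force": force on a finger pad.
Only numpy, scipy, OpenCV 4.12 (cv2) and the standard library are available. Lean on these libraries where they do the work, as an engineer would, in place of code of your own. Each camera call takes 0.05 s, during which the arm holds its last target. There are 200 camera calls.

## Working session

There is one attempt and no reset: what is moved stays moved. The work goes in short steps, Python scripts to look and compute and a tool call to move; the robot and the scene stay as the last step left them, time stands still between calls to the robot, and variables do not carry over. Pictures are saved under pics/ and viewed, at most 16 in all, crops included, and the job is handed in when it is done.

Besides the shell and the picture viewer there is one more tool, called after "Call:" as a command line: name --argument value ..., lists and objects as JSON in quotes. apply_moves: Moves the arm, as the interface text tells. Its arguments: {"type":"object","properties":{"rows":{"type":"array"}},"required":["rows"]}

```bash
ls; mkdir -p pics
cat > h.py <<'E'
import numpy as np, cv2
from rig import read_state, capture, camera_params
def shot(n,f):
    im,d=capture(n); cv2.imwrite(f'pics/{f}.png',im[:,:,::-1]); np.save(f'pics/{f}.npy',d); return im,d
def world(n,u,v,d):
    c=camera_params(n); u,v,d=map(np.asarray,(u,v,d))
    p=np.stack([(u-c['cx'])/c['fx']*d,-(v-c['cy'])/c['fy']*d,-d],-1)
    return p@np.array(c['orientation']).T+np.array(c['xyz'])
def pix(n,P):
    c=camera_params(n); p=(np.asarray(P)-c['xyz'])@np.array(c['orientation'])
    return np.stack([c['cx']+c['fx']*p[...,0]/-p[...,2],c['cy']+c['fy']*p[...,1]/p[...,2]],-1)
E
python3 - <<'E'
from h import *
for n in('side','top'):
    shot(n,n+'0'); print(camera_params(n))
s=read_state(); print(s['position'],s['tcp_rot'],s['opening'],s['time_s'])
E
```

```text
pics
{'fx': 507.296948027815, 'fy': 507.296948027815, 'cx': 318.8617697253877, 'cy': 257.630445270638, 'xyz': array([ 0.29541218, -0.83678799,  1.05142922]), 'orientation': array([[ 0.94187897,  0.24143426, -0.23360973],
       [-0.33536619,  0.63464574, -0.696243  ],
       [-0.01983749,  0.73412144,  0.67872836]])}
{'fx': 583.185843129449, 'fy': 583.185843129449, 'cx': 318.0255409018104, 'cy': 235.7187052801366, 'xyz': array([0.41330114, 0.05029556, 1.73394345]), 'orientation': array([[ 0.00778259,  0.9933452 , -0.11491192],
       [-0.99995978,  0.0072188 , -0.00532167],
       [-0.00445673,  0.11494872,  0.99336143]])}
[0.13783625 0.60899773 0.2466944 ] [[-9.75280285e-01  2.20970231e-01 -7.23190024e-04]
 [ 2.20971181e-01  9.75278788e-01 -1.73877339e-03]
 [ 3.21094734e-04 -1.85559556e-03 -9.99998227e-01]] 0.9974558065774103 0.1
```

View pics/top0.png

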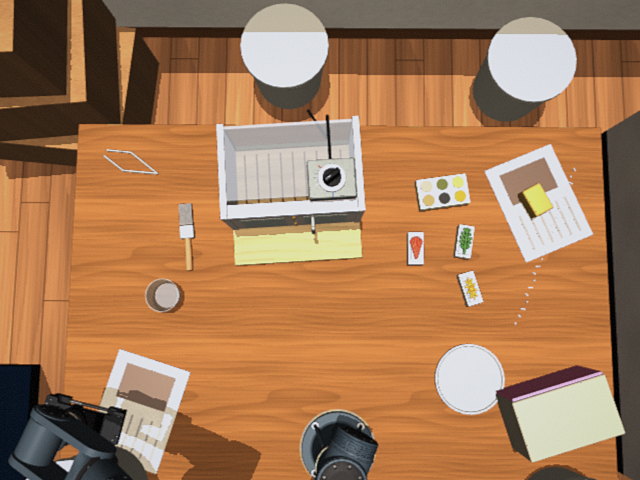

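View pics/side0.png

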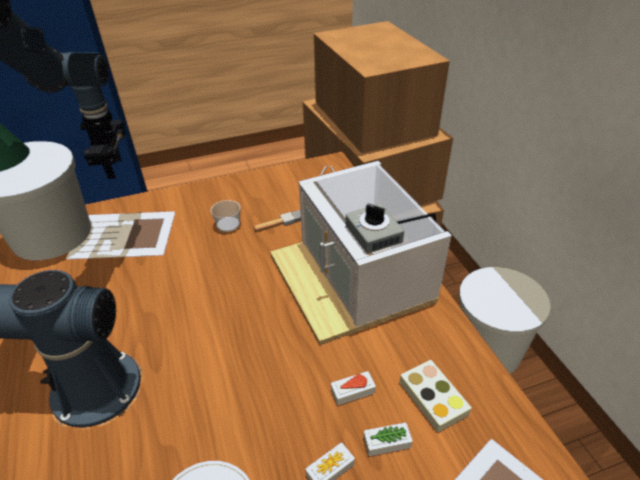

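The top view shows the cabinet with walls at about x 218–365 px, the knob at (330,177), and the handle at (313,225). Three casts are present: shell (416,248), leaf (465,241) and sun (471,289). Next I'll take enlarged crops.

Run:
```python
from h import *
a=cv2.imread('pics/top0.png')
cv2.imwrite('pics/c1.png',cv2.resize(a[110:275,210:375],None,fx=3.6,fy=3.6,interpolation=cv2.INTER_CUBIC))
cv2.imwrite('pics/c2.png',cv2.resize(a[165:310,400:500],None,fx=4,fy=4,interpolation=cv2.INTER_CUBIC))
d=np.load('pics/top0.npy')
# casts by depth height
vv,uu=np.mgrid[0:480,0:640]; P=world('top',uu,vv,d); z=P[...,2]
m=((z>.02)&(z<.06)&(uu>395)&(uu<500)&(vv>165)&(vv<315)).astype(np.uint8)
n,l,st,c=cv2.connectedComponentsWithStats(m)
for i in range(1,n):
    if st[i,4]<50: continue
    q=P[l==i]; r=cv2.minAreaRect((q[:,:2]*1000).astype(np.float32)); print(c[i].round(1),np.round(r[0],1),np.round(r[1],1),round(r[2],1),np.median(q[:,2]).round(4))
# top surface of cabinet
m=((z>.225)&(z<.26)&(uu>205)&(uu<375)&(vv>105)&(vv<235))
q=P[m]; r=cv2.minAreaRect((q[:,:2]*1000).astype(np.float32)); print('cab',r,np.median(q[:,2]))
m=((z>.268)&(z<.295)&(uu>205)&(uu<375)&(vv>105)&(vv<235)); q=P[m]; r=cv2.minAreaRect((q[:,:2]*1000).astype(np.float32)); print('heater',r,np.median(q[:,2]))
m=((z>.315)&(z<.34)&(uu>305)&(uu<350)&(vv>150)&(vv<205)); q=P[m]; r=cv2.minAreaRect((q[:,:2]*1000).astype(np.float32)); print('bar',r,np.median(q[:,2]),m.sum())
```

```text
[442.8 191.2] [ 746.5 -309. ] [ 92.1 151. ] 7.6 0.0354
[464.5 240.9] [ 598.4 -370.8] [47.3 97.1] 81.1 0.0347
[415.6 247.8] [ 577.  -226.9] [46.6 95.2] 89.2 0.0344
[470.4 287.9] [ 461.3 -385.9] [95.9 48.7] 17.4 0.0339
cab ((769.607177734375, 132.43319702148438), (260.9588623046875, 376.951416015625), 4.101110458374023) 0.2450177073615868
heater ((745.66748046875, 25.600013732910156), (134.6680908203125, 123.4283447265625), 3.7845089435577393) 0.28534503812430545
bar ((728.6138305664062, 24.344404220581055), (15.243474960327148, 44.836997985839844), 38.56887435913086) 0.32795834779383215 115
```

View pics/c1.png

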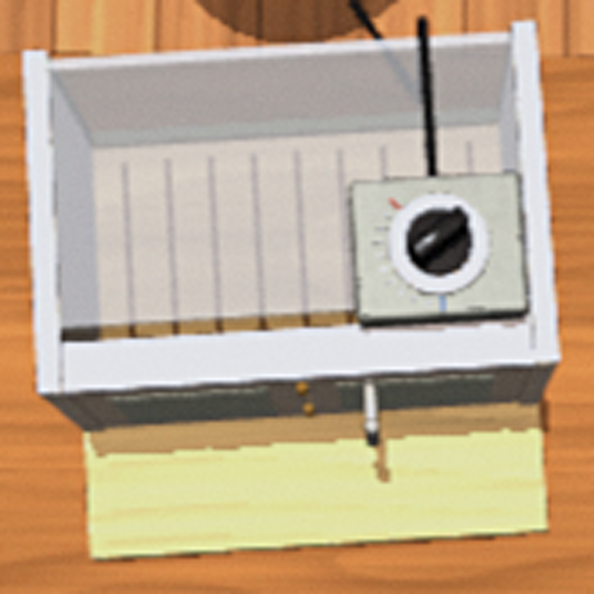

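View pics/c2.png

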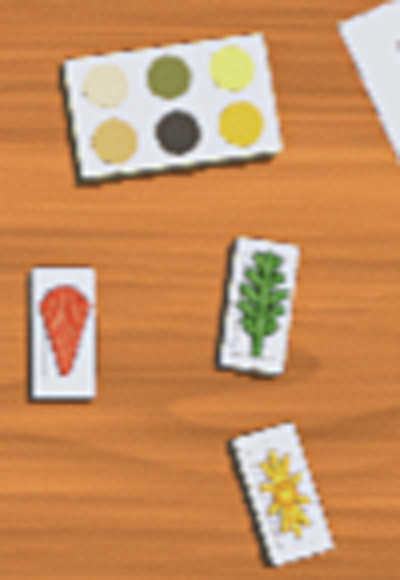

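The crops show the knob pointer lower-left at about (425,245), with the blue off tick below it and the red tick upper-left. The relief casts lie roughly lengthwise along x. I'll refine the cabinet frame and check the gripper's body size.

Run:
```python
from h import *
d=np.load('pics/top0.npy'); vv,uu=np.mgrid[0:480,0:640]; P=world('top',uu,vv,d); z=P[...,2]
k=np.ones((7,7),np.uint8)
m=((z>.275)&(z<.34)&(uu>290)&(uu<375)&(vv>140)&(vv<215)).astype(np.uint8)
m=cv2.morphologyEx(m,cv2.MORPH_OPEN,k)&((z>.275)&(z<.295)); q=P[m>0]
print('heater',cv2.minAreaRect((q[:,:2]*1000).astype(np.float32)))
r=np.array([np.cos(np.radians(4.1)),np.sin(np.radians(4.1))])
# header front edge at z .245 : lower edge per column
m=(z>.235)&(z<.255)
E=[]
for u in range(225,360,3):
    v=np.where(m[:,u]&(vv[:,u]>150))[0].max(); E.append(P[v,u,:2])
E=np.array(E); f=np.polyfit(E[:,1],E[:,0],1); print('header front',f,np.degrees(np.arctan(-f[0])))
# ledge front edge z~.02 
m=(z>.013)&(z<.03); E=[]
for u in range(240,358,3):
    v=np.where(m[:,u]&(vv[:,u]>230)&(vv[:,u]<280))[0].max(); E.append(P[v,u,:2])
E=np.array(E); f=np.polyfit(E[:,1],E[:,0],1); print('ledge front',f,np.degrees(np.arctan(-f[0])))
m=(z>.1)&(z<.222)&(uu>290)&(uu<340)&(vv>210)&(vv<245); q=P[m]; 
t=(q[:,:2]@r); s=q[:,:2]@[-r[1],r[0]]; i=np.argsort(t)[:40]; print('handle',q[i].mean(0),t[i].min(),q[i].min(0),q[i].max(0))
# gripper
ds=np.load('pics/side0.npy'); s=read_state(); R=np.array(s['tcp_rot']); T=[]
for n,dd in(('side',ds),('top',d)):
    Q=(world(n,uu,vv,dd)-s['position'])@R; ok=(dd>0)&(np.linalg.norm(Q,axis=-1)<.3); T.append(Q[ok])
T=np.concatenate(T)*1000
for a in range(-260,40,20):
    b=T[(T[:,2]>=a)&(T[:,2]<a+20)]
    if len(b): print(a,len(b),b[:,:2].min(0).round(),b[:,:2].max(0).round())
```

```text
heater ((729.23388671875, 24.986854553222656), (100.95024108886719, 119.1939697265625), 3.0457136631011963)
header front [0.97163299 0.4271773 ] -44.1757098550558
ledge front [-0.0673397   0.54653441] 3.852464625387566
handle [0.61193111 0.07109567 0.19241213] 0.6092455061822744 [0.60568817 0.06655617 0.12219557] [0.62555739 0.07542427 0.21999389]
-260 219 [-64. -58.] [49. 15.]
-240 191 [-51. -41.] [34.  9.]
-220 201 [-33. -41.] [32.  4.]
-200 202 [-38. -40.] [34. 11.]
-180 208 [-37. -40.] [37.  4.]
-160 596 [-40. -57.] [39. 28.]
-140 243 [-40. -57.] [39. 12.]
-120 196 [-27. -57.] [23. 19.]
-100 1316 [ -40. -100.] [39. 96.]
-80 611 [ -41. -101.] [39. 91.]
-60 332 [-41. -96.] [39. 86.]
-40 36 [-14. -66.] [12. 53.]
-20 2809 [ -13. -160.] [298. 139.]
0 519 [ -10. -161.] [260.  68.]
20 389 [  -9. -154.] [261.  49.]
```

```bash
cat >> h.py <<'E'
from scipy.spatial.transform import Rotation as Ro
O=np.array([.6565,.125,.02]); TH=3.9
def C(x,y,z):  # opening frame mm -> world m
    return O+Ro.from_euler('z',TH,degrees=True).apply(np.array([x,y,z])/1000)
def down(phi): # tool x at world angle phi
    return (Ro.from_euler('z',phi,degrees=True)*Ro.from_euler('x',180,degrees=True)).as_matrix()
def tilt(yaw,pitch): # tool z heading yaw, pitch below horizontal
    y,p=np.radians([yaw,pitch]); z=np.array([np.cos(y)*np.cos(p),np.sin(y)*np.cos(p),-np.sin(p)])
    Y=np.array([np.sin(y),-np.cos(y),0]); return np.stack([np.cross(Y,z),Y,z],1)
def go(pts,base=None):
    s=read_state(); p0,R0=(np.array(s['position']),np.array(s['tcp_rot'])) if base is None else base
    print('t',round(s['time_s'],2),'now',p0.round(4),'phi',np.degrees(np.arctan2(R0[1,0],R0[0,0])).round(1))
    for p,R in pts:
        d=R0.T@(np.asarray(p)-p0)*1000; r=Ro.from_matrix(R0.T@R).as_rotvec(degrees=True)/6
        print('xyz',d.round(1),'r',r.round(2),'n>=',int(np.ceil(max(np.linalg.norm(d)/62.5,np.linalg.norm(r)*6/10.7))))
E
python3 - <<'E'
from h import *
k=C(66,-105,0)[:2]; print(k)
go([([.138,.609,.43],down(167)),([*k,.43],down(128.6)),([*k,.328],down(128.6))])
E
```

```text
[0.72948877 0.02473216]
t 0.1 now [0.1378 0.609  0.2467] phi 167.2
xyz [-1.000e-01 -3.000e-01 -1.833e+02] r [-0.02 -0.    0.04] n>= 3
xyz [-706.1 -439.4 -182.7] r [-0.02  0.    6.44] n>= 14
xyz [-706.1 -439.2  -80.7] r [-0.02  0.    6.44] n>= 14
```

Call:
apply_moves --rows '[{"z": -90,"claw": 60},{"z": -183,"claw": 60},{"x": -706,"y": -439,"z": -183,"rz": 6.4,"claw": 60},{"x": -706,"y": -439,"z": -183,"rz": 6.4,"claw": 60},{"x": -706,"y": -439,"z": -183,"rz": 6.4,"claw": 60},{"x": -706,"y": -439,"z": -183,"rz": 6.4,"claw": 60},{"x": -706,"y": -439,"z": -183,"rz": 6.4,"claw": 60},{"x": -706,"y": -439,"z": -183,"rz": 6.4,"claw": 60},{"x": -706,"y": -439,"z": -183,"rz": 6.4,"claw": 60},{"x": -706,"y": -439,"z": -183,"rz": 6.4,"claw": 60}]'

```text
validation failed for argument at $.ro...
```

Run:
```python
from h import *
k=C(66,-105,0)[:2]
go([([*k,.43],down(128.6)),([*k,.328],down(128.6))])
```

```text
t 0.1 now [0.1378 0.609  0.2467] phi 167.2
xyz [-706.1 -439.4 -182.7] r [-0.02  0.    6.44] n>= 14
xyz [-706.1 -439.2  -80.7] r [-0.02  0.    6.44] n>= 14
```

Call:
apply_moves --rows '[{"x": 0,"y": 0,"z": -62,"rx": 0,"ry": 0,"rz": 0,"claw": 60},{"x": 0,"y": 0,"z": -124,"rx": 0,"ry": 0,"rz": 0,"claw": 60},{"x": 0,"y": 0,"z": -183,"rx": 0,"ry": 0,"rz": 0,"claw": 60},{"x": -706,"y": -439,"z": -183,"rx": 0,"ry": 0,"rz": 6.4,"claw": 60},{"x": -706,"y": -439,"z": -183,"rx": 0,"ry": 0,"rz": 6.4,"claw": 60},{"x": -706,"y": -439,"z": -183,"rx": 0,"ry": 0,"rz": 6.4,"claw": 60},{"x": -706,"y": -439,"z": -183,"rx": 0,"ry": 0,"rz": 6.4,"claw": 60},{"x": -706,"y": -439,"z": -183,"rx": 0,"ry": 0,"rz": 6.4,"claw": 60},{"x": -706,"y": -439,"z": -183,"rx": 0,"ry": 0,"rz": 6.4,"claw": 60},{"x": -706,"y": -439,"z": -183,"rx": 0,"ry": 0,"rz": 6.4,"claw": 60}]'

```text
time_s: 1.35
position: [0.4503, 0.3005, 0.4302]
tcp_rot: [[-0.627, 0.779, -0.001], [0.779, 0.627, 0.0], [0.0, -0.0, -1.0]]
force: [0.6, 1.8, -0.8]
opening: 0.766
grasp_force: 0.0
```

Run:
```python
from h import *
k=C(66,-105,0)[:2]
go([([*k,.43],down(128.6)),([*k,.328],down(128.6))])
```

```text
t 1.35 now [0.4503 0.3005 0.4302] phi 128.8
xyz [-389.9   44.6    0. ] r [-0.   -0.    0.04] n>= 7
xyz [-389.9   44.6  102. ] r [-0.   -0.    0.04] n>= 7
```

Call:
apply_moves --rows '[{"x": -390,"y": 45,"z": 0,"rx": 0,"ry": 0,"rz": 0,"claw": 60},{"x": -390,"y": 45,"z": 0,"rx": 0,"ry": 0,"rz": 0,"claw": 60},{"x": -390,"y": 45,"z": 0,"rx": 0,"ry": 0,"rz": 0,"claw": 60},{"x": -390,"y": 45,"z": 0,"rx": 0,"ry": 0,"rz": 0,"claw": 60},{"x": -390,"y": 45,"z": 0,"rx": 0,"ry": 0,"rz": 0,"claw": 60},{"x": -390,"y": 45,"z": 0,"rx": 0,"ry": 0,"rz": 0,"claw": 60},{"x": -390,"y": 45,"z": 0,"rx": 0,"ry": 0,"rz": 0,"claw": 60},{"x": -390,"y": 45,"z": 0,"rx": 0,"ry": 0,"rz": 0,"claw": 60},{"x": -390,"y": 45,"z": 0,"rx": 0,"ry": 0,"rz": 0,"claw": 60}]'

```text
time_s: 2.48
position: [0.7282, 0.0275, 0.4303]
tcp_rot: [[-0.628, 0.778, -0.001], [0.778, 0.628, 0.001], [0.001, -0.001, -1.0]]
force: [0.2, 1.5, -0.7]
opening: 0.767
grasp_force: 0.0
```

Run:
```python
from h import *
k=C(66,-105,0)[:2]
go([([*k,.328],down(128.6))])
```

```text
t 2.48 now [0.7282 0.0275 0.4303] phi 128.9
xyz [ -3.1  -0.7 102.3] r [-0.01 -0.01  0.05] n>= 2
```

Call:
apply_moves --rows '[{"x": -3,"y": -1,"z": 40,"rx": 0,"ry": 0,"rz": 0,"claw": 60},{"x": -3,"y": -1,"z": 80,"rx": 0,"ry": 0,"rz": 0,"claw": 60},{"x": -3,"y": -1,"z": 102,"rx": 0,"ry": 0,"rz": 0,"claw": 60},{"x": -3,"y": -1,"z": 102,"rx": 0,"ry": 0,"rz": 0,"claw": 60},{"x": -3,"y": -1,"z": 102,"rx": 0,"ry": 0,"rz": 0,"claw": 255},{"x": -3,"y": -1,"z": 102,"rx": 0,"ry": 0,"rz": 0,"claw": 255},{"x": -3,"y": -1,"z": 102,"rx": 0,"ry": 0,"rz": 0,"claw": 255},{"x": -3,"y": -1,"z": 102,"rx": 0,"ry": 0,"rz": 0,"claw": 255},{"x": -3,"y": -1,"z": 102,"rx": 0,"ry": 0,"rz": 0,"claw": 255}]'

```text
time_s: 3.6
position: [0.7301, 0.0235, 0.3287]
tcp_rot: [[-0.627, 0.779, 0.0], [0.779, 0.627, -0.0], [-0.0, 0.0, -1.0]]
force: [0.3, 0.2, -0.1]
opening: 0.284
grasp_force: 0.0
```

Run:
```python
from h import *
k=C(66,-105,0)[:2]
go([([*k,.328],down(184))])
```

```text
t 3.6 now [0.7301 0.0235 0.3287] phi 128.8
xyz [1.3 0.3 0.7] r [ 0.   0.  -9.2] n>= 6
```

Call:
apply_moves --rows '[{"x": 0,"y": 0,"z": 0,"rx": 0,"ry": 0,"rz": 0,"claw": 255},{"x": 0,"y": 0,"z": 0,"rx": 0,"ry": 0,"rz": 0,"claw": 255},{"x": 0,"y": 0,"z": 0,"rx": 0,"ry": 0,"rz": 0,"claw": 255},{"x": 0,"y": 0,"z": 0,"rx": 0,"ry": 0,"rz": 0,"claw": 255}]'

```text
time_s: 4.1
position: [0.7305, 0.0239, 0.3285]
tcp_rot: [[-0.627, 0.779, 0.001], [0.779, 0.627, 0.0], [-0.0, 0.001, -1.0]]
force: [2.6, 1.9, -1.1]
opening: 0.16
grasp_force: 30.0
```

Call:
apply_moves --rows '[{"x": 0,"y": 0,"z": 0,"rx": 0,"ry": 0,"rz": -1.5,"claw": 255},{"x": 0,"y": 0,"z": 0,"rx": 0,"ry": 0,"rz": -3,"claw": 255},{"x": 0,"y": 0,"z": 0,"rx": 0,"ry": 0,"rz": -4.5,"claw": 255},{"x": 0,"y": 0,"z": 0,"rx": 0,"ry": 0,"rz": -6,"claw": 255},{"x": 0,"y": 0,"z": 0,"rx": 0,"ry": 0,"rz": -7,"claw": 255},{"x": 0,"y": 0,"z": 0,"rx": 0,"ry": 0,"rz": -8,"claw": 255},{"x": 0,"y": 0,"z": 0,"rx": 0,"ry": 0,"rz": -8.5,"claw": 255},{"x": 0,"y": 0,"z": 0,"rx": 0,"ry": 0,"rz": -9,"claw": 255},{"x": 0,"y": 0,"z": 0,"rx": 0,"ry": 0,"rz": -9.3,"claw": 255},{"x": 0,"y": 0,"z": 0,"rx": 0,"ry": 0,"rz": -9.3,"claw": 255}]'

```text
time_s: 5.35
position: [0.7316, 0.0264, 0.3286]
tcp_rot: [[-0.997, -0.081, 0.004], [-0.081, 0.997, 0.005], [-0.005, 0.005, -1.0]]
force: [5.3, 6.1, -2.6]
opening: 0.152
grasp_force: 30.0
```

Run:
```python
from h import *
k=C(66,-105,0)[:2]
go([([*k,.328],down(184))]); s=read_state(); print(s['moment'],s['opening'],s['force'],s['grasp_force'])
```

```text
t 5.35 now [0.7316 0.0264 0.3286] phi -175.4
xyz [ 2.3 -1.5  0.5] r [0.05 0.04 0.11] n>= 1
[ 1.07169918 -0.93997661 -0.3904337 ] 0.15201777007597286 [ 5.26338846  6.13778711 -2.55118803] 29.999224464409053
```

Call:
apply_moves --rows '[{"x": 0,"y": 0,"z": 0,"rx": 0,"ry": 0,"rz": 0,"claw": 100},{"x": 0,"y": 0,"z": 0,"rx": 0,"ry": 0,"rz": 0,"claw": 100},{"x": 0,"y": 0,"z": -50,"rx": 0,"ry": 0,"rz": 0,"claw": 100},{"x": 0,"y": 0,"z": -100,"rx": 0,"ry": 0,"rz": 0,"claw": 100},{"x": 170,"y": 0,"z": -100,"rx": 0,"ry": 0,"rz": 0,"claw": 60},{"x": 170,"y": 0,"z": -100,"rx": 0,"ry": 0,"rz": 0,"claw": 60},{"x": 170,"y": 0,"z": -100,"rx": 0,"ry": 0,"rz": 0,"claw": 60},{"x": 170,"y": 0,"z": -100,"rx": 0,"ry": 0,"rz": 0,"claw": 60},{"x": 170,"y": 0,"z": -100,"rx": 0,"ry": 0,"rz": 0,"claw": 60}]'

```text
time_s: 6.48
position: [0.5611, 0.0093, 0.4292]
tcp_rot: [[-0.997, -0.08, 0.002], [-0.08, 0.997, -0.001], [-0.002, -0.001, -1.0]]
force: [-0.6, -0.9, 0.4]
opening: 0.764
grasp_force: 0.0
```

Run:
```python
from h import *
im,d=shot('top','top1'); a=im[:,:,::-1]
cv2.imwrite('pics/c3.png',cv2.resize(a[110:275,260:425],None,fx=3.6,fy=3.6,interpolation=cv2.INTER_CUBIC))
h=C(-49,-50,0)[:2]; print(h)
b=(np.array(read_state()['position']),np.array(read_state()['tcp_rot']))
go([([*h,.40],down(183.9)),([*h,.40],down(3.9)),([*h,.209],down(3.9))])
```

```text
[0.61101423 0.07178304]
t 6.53 now [0.5617 0.0094 0.4289] phi -175.4
xyz [-54.1  58.3  29. ] r [-0.01  0.01  0.12] n>= 2
xyz [-54.1  58.3  29. ] r [-2.000e-02 -1.000e-02 -2.988e+01] n>= 17
xyz [-53.9  58.4 220. ] r [-2.000e-02 -1.000e-02 -2.988e+01] n>= 17
```

View pics/c3.png

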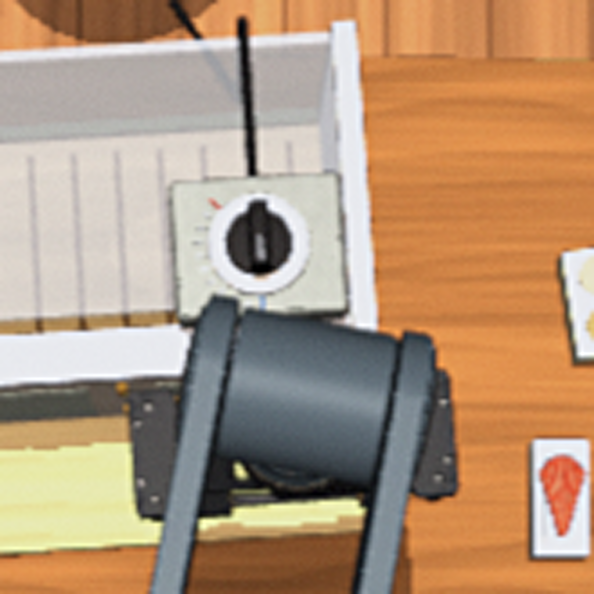

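The picture shows the knob pointer at the blue tick, around (262,290), so heat is off. Next I'll go to the handle and turn the wrist half way round.

Call:
apply_moves --rows '[{"x": -20,"y": 30,"z": 0,"rx": 0,"ry": 0,"rz": 1.7,"claw": 60},{"x": -54,"y": 58,"z": 0,"rx": 0,"ry": 0,"rz": 3.4,"claw": 60},{"x": -54,"y": 58,"z": 0,"rx": 0,"ry": 0,"rz": 5.1,"claw": 60},{"x": -54,"y": 58,"z": 0,"rx": 0,"ry": 0,"rz": 6.8,"claw": 60},{"x": -54,"y": 58,"z": 0,"rx": 0,"ry": 0,"rz": 8.5,"claw": 60},{"x": -54,"y": 58,"z": 0,"rx": 0,"ry": 0,"rz": 10.2,"claw": 60},{"x": -54,"y": 58,"z": 0,"rx": 0,"ry": 0,"rz": 11.9,"claw": 60},{"x": -54,"y": 58,"z": 0,"rx": 0,"ry": 0,"rz": 13.6,"claw": 60},{"x": -54,"y": 58,"z": 0,"rx": 0,"ry": 0,"rz": 15,"claw": 60},{"x": -54,"y": 58,"z": 0,"rx": 0,"ry": 0,"rz": 15,"claw": 60}]'

```text
time_s: 7.78
position: [0.6111, 0.072, 0.4278]
tcp_rot: [[-0.083, 0.997, -0.0], [0.997, 0.083, -0.0], [-0.0, -0.0, -1.0]]
force: [-0.2, -0.3, 0.3]
opening: 0.766
grasp_force: 0.0
```

Call:
apply_moves --rows '[{"x": 0,"y": 0,"z": 0,"rx": 0,"ry": 0,"rz": 1.7,"claw": 60},{"x": 0,"y": 0,"z": 0,"rx": 0,"ry": 0,"rz": 3.4,"claw": 60},{"x": 0,"y": 0,"z": 0,"rx": 0,"ry": 0,"rz": 5.1,"claw": 60},{"x": 0,"y": 0,"z": 0,"rx": 0,"ry": 0,"rz": 6.8,"claw": 60},{"x": 0,"y": 0,"z": 0,"rx": 0,"ry": 0,"rz": 8.5,"claw": 60},{"x": 0,"y": 0,"z": 0,"rx": 0,"ry": 0,"rz": 10.2,"claw": 60},{"x": 0,"y": 0,"z": 0,"rx": 0,"ry": 0,"rz": 11.9,"claw": 60},{"x": 0,"y": 0,"z": 0,"rx": 0,"ry": 0,"rz": 13.6,"claw": 60},{"x": 0,"y": 0,"z": 0,"rx": 0,"ry": 0,"rz": 15,"claw": 60},{"x": 0,"y": 0,"z": 0,"rx": 0,"ry": 0,"rz": 15,"claw": 60}]'

```text
time_s: 9.02
position: [0.6104, 0.072, 0.4282]
tcp_rot: [[0.996, 0.085, -0.0], [0.085, -0.996, -0.0], [-0.0, 0.0, -1.0]]
force: [0.8, -0.4, 0.3]
opening: 0.766
grasp_force: 0.0
```

Run:
```python
from h import *
h=C(-49,-50,0)[:2]
go([([*h,.30],down(3.9)),([*h,.209],down(3.9))]); print(read_state()['joint_positions'])
```

```text
t 9.03 now [0.6104 0.072  0.4282] phi 4.9
xyz [  0.6   0.2 128.2] r [0.   0.   0.16] n>= 3
xyz [6.000e-01 2.000e-01 2.192e+02] r [0.   0.   0.16] n>= 4
[-3.67511205e+00  2.12200913e+01  6.87228569e+01 -6.61171178e-03
  9.00726005e+01  8.14748301e+01]
```

Call:
apply_moves --rows '[{"x": 1,"y": 0,"z": 60,"rx": 0,"ry": 0,"rz": 0.1,"claw": 80},{"x": 1,"y": 0,"z": 120,"rx": 0,"ry": 0,"rz": 0.1,"claw": 80},{"x": 1,"y": 0,"z": 160,"rx": 0,"ry": 0,"rz": 0.1,"claw": 80},{"x": 1,"y": 0,"z": 190,"rx": 0,"ry": 0,"rz": 0.1,"claw": 80},{"x": 1,"y": 0,"z": 210,"rx": 0,"ry": 0,"rz": 0.1,"claw": 80},{"x": 1,"y": 0,"z": 219,"rx": 0,"ry": 0,"rz": 0.1,"claw": 80},{"x": 1,"y": 0,"z": 219,"rx": 0,"ry": 0,"rz": 0.1,"claw": 80},{"x": 1,"y": 0,"z": 219,"rx": 0,"ry": 0,"rz": 0.1,"claw": 255},{"x": 1,"y": 0,"z": 219,"rx": 0,"ry": 0,"rz": 0.1,"claw": 255},{"x": 1,"y": 0,"z": 219,"rx": 0,"ry": 0,"rz": 0.1,"claw": 255}]'

```text
time_s: 10.28
position: [0.6111, 0.0721, 0.2103]
tcp_rot: [[0.998, 0.071, 0.001], [0.071, -0.998, -0.0], [0.001, 0.0, -1.0]]
force: [0.6, -0.3, -1.4]
opening: 0.431
grasp_force: 0.0
```

Call:
apply_moves --rows '[{"x": 0,"y": 0,"z": 0,"rx": 0,"ry": 0,"rz": 0,"claw": 255},{"x": 0,"y": 0,"z": 0,"rx": 0,"ry": 0,"rz": 0,"claw": 255},{"x": 0,"y": 0,"z": 0,"rx": 0,"ry": 0,"rz": 0,"claw": 255},{"x": 0,"y": 0,"z": 0,"rx": 0,"ry": 0,"rz": 0,"claw": 255}]'

```text
time_s: 10.78
position: [0.6103, 0.073, 0.2095]
tcp_rot: [[0.998, 0.07, -0.001], [0.07, -0.998, 0.002], [-0.001, -0.002, -1.0]]
force: [-0.8, 3.7, 1.4]
opening: 0.113
grasp_force: 30.0
```

```bash
cat >> h.py <<'E'
def H(q,z): return C(-7-120*np.sin(q)-42*np.cos(q),170-220*np.cos(q)-42*np.sin(q),z-20)
E
python3 - <<'E'
from h import *
go([(H(q,209),down(3.9+np.degrees(q))) for q in (.1,.2,.3,.4,.5,.6,.7,.8,.9,1.0,1.1,1.2,1.3,1.38,1.42)]); s=read_state();print(s['grasp_force'],s['opening'],s['force'],s['moment'])
E
```

```text
t 10.78 now [0.6103 0.073  0.2095] phi 4.0
xyz [-11.1   4.4   0.5] r [-0.02  0.01 -0.93] n>= 1
xyz [-22.4   5.2   0.5] r [-0.02  0.01 -1.89] n>= 2
xyz [-32.9   3.8   0.6] r [-0.02  0.01 -2.84] n>= 2
xyz [-42.8   0.2   0.6] r [-0.02  0.01 -3.8 ] n>= 3
xyz [-51.7  -5.6   0.6] r [-0.02  0.   -4.75] n>= 3
xyz [-59.7 -13.5   0.6] r [-0.02  0.   -5.71] n>= 4
xyz [-66.7 -23.5   0.6] r [-0.02  0.   -6.66] n>= 4
xyz [-72.6 -35.5   0.7] r [-0.02  0.   -7.62] n>= 5
xyz [-77.3 -49.2   0.7] r [-0.02  0.   -8.57] n>= 5
xyz [-80.9 -64.7   0.7] r [-0.02 -0.   -9.53] n>= 6
xyz [-83.1 -81.7   0.7] r [ -0.02  -0.   -10.48] n>= 6
xyz [ -84.2 -100.     0.8] r [ -0.02  -0.   -11.44] n>= 7
xyz [ -83.9 -119.6    0.8] r [ -0.02  -0.   -12.39] n>= 7
xyz [ -82.8 -135.9    0.8] r [ -0.02  -0.   -13.16] n>= 8
xyz [ -82.  -144.3    0.9] r [ -0.02  -0.   -13.54] n>= 8
29.997753035277128 0.11327152963547364 [-0.84433276  3.67928723  1.43287919] [0.49363827 0.36792524 0.02765248]
```

Call:
apply_moves --rows '[{"x": -11,"y": 3,"z": 0,"rx": 0,"ry": 0,"rz": -1,"claw": 255},{"x": -22,"y": 4,"z": 0,"rx": 0,"ry": 0,"rz": -1.9,"claw": 255},{"x": -33,"y": 3,"z": 0,"rx": 0,"ry": 0,"rz": -2.9,"claw": 255},{"x": -42.5,"y": -1,"z": 0,"rx": 0,"ry": 0,"rz": -3.8,"claw": 255},{"x": -51.5,"y": -6.5,"z": 0,"rx": 0,"ry": 0,"rz": -4.8,"claw": 255},{"x": -59.5,"y": -14.5,"z": 0,"rx": 0,"ry": 0,"rz": -5.7,"claw": 255},{"x": -66.5,"y": -24.5,"z": 0,"rx": 0,"ry": 0,"rz": -6.7,"claw": 255},{"x": -72.5,"y": -36.5,"z": 0,"rx": 0,"ry": 0,"rz": -7.6,"claw": 255},{"x": -77,"y": -50,"z": 0,"rx": 0,"ry": 0,"rz": -8.6,"claw": 255},{"x": -77,"y": -50,"z": 0,"rx": 0,"ry": 0,"rz": -8.6,"claw": 255}]'

```text
time_s: 12.02
position: [0.5297, 0.1169, 0.2095]
tcp_rot: [[0.564, 0.826, -0.001], [0.826, -0.564, -0.001], [-0.001, -0.001, -1.0]]
force: [-1.7, 0.0, 1.6]
opening: 0.116
grasp_force: 30.0
```

Run:
```python
from h import *
go([(H(q,209),down(3.9+np.degrees(q))) for q in (.9,1.0,1.1,1.2,1.3,1.38,1.42)]); s=read_state();print(s['grasp_force'],s['opening'],s['force'],s['moment'])
```

```text
t 12.03 now [0.5297 0.1169 0.2095] phi 55.7
xyz [-0.2  0.1  0.5] r [-0.01  0.01  0.03] n>= 1
xyz [  9.8 -12.3   0.5] r [-0.01  0.01 -0.92] n>= 1
xyz [ 21.7 -24.6   0.5] r [-0.01  0.01 -1.88] n>= 2
xyz [ 35.4 -36.9   0.5] r [-0.01  0.01 -2.83] n>= 2
xyz [ 50.9 -48.8   0.5] r [-0.01  0.01 -3.79] n>= 3
xyz [ 64.4 -58.1   0.5] r [-0.01  0.01 -4.55] n>= 3
xyz [ 71.5 -62.6   0.5] r [-0.01  0.01 -4.93] n>= 3
29.998535276390612 0.11582958964539686 [-1.74844914  0.04632725  1.57770959] [-0.05755606  0.50691551 -0.08464511]
```

Call:
apply_moves --rows '[{"x": 10,"y": -12,"z": 0,"rx": 0,"ry": 0,"rz": -0.9,"claw": 255},{"x": 22,"y": -24.5,"z": 0,"rx": 0,"ry": 0,"rz": -1.9,"claw": 255},{"x": 35.5,"y": -37,"z": 0,"rx": 0,"ry": 0,"rz": -2.8,"claw": 255},{"x": 51,"y": -49,"z": 0,"rx": 0,"ry": 0,"rz": -3.8,"claw": 255},{"x": 64.5,"y": -58,"z": 0,"rx": 0,"ry": 0,"rz": -4.6,"claw": 255},{"x": 70,"y": -61.5,"z": 0,"rx": 0,"ry": 0,"rz": -4.9,"claw": 255},{"x": 70,"y": -61.5,"z": 0,"rx": 0,"ry": 0,"rz": -4.9,"claw": 255},{"x": 70,"y": -61.5,"z": 0,"rx": 0,"ry": 0,"rz": -4.9,"claw": 255}]'

```text
time_s: 13.02
position: [0.5173, 0.2086, 0.2095]
tcp_rot: [[0.088, 0.996, -0.005], [0.996, -0.088, -0.001], [-0.001, -0.005, -1.0]]
force: [-5.9, 0.1, 4.8]
opening: 0.11
grasp_force: 30.0
```

Call:
apply_moves --rows '[{"x": 0,"y": 0,"z": 0,"rx": 0,"ry": 0,"rz": 0,"claw": 130},{"x": 0,"y": 0,"z": 0,"rx": 0,"ry": 0,"rz": 0,"claw": 130},{"x": 0,"y": 0,"z": 0,"rx": 0,"ry": 0,"rz": 0,"claw": 130},{"x": 0,"y": 0,"z": -40,"rx": 0,"ry": 0,"rz": 0,"claw": 130},{"x": 0,"y": 0,"z": -90,"rx": 0,"ry": 0,"rz": 0,"claw": 100},{"x": 0,"y": 0,"z": -140,"rx": 0,"ry": 0,"rz": 0,"claw": 60},{"x": 0,"y": 0,"z": -140,"rx": 0,"ry": 0,"rz": 0,"claw": 60}]'

```text
time_s: 13.9
position: [0.5221, 0.2094, 0.3544]
tcp_rot: [[0.087, 0.996, 0.011], [0.996, -0.087, 0.002], [0.003, 0.011, -1.0]]
force: [-0.2, -1.1, 0.0]
opening: 0.725
grasp_force: 0.0
```

Run:
```python
from h import *
im,d=shot('top','top2'); shot('side','side2')
vv,uu=np.mgrid[0:480,0:640]; P=world('top',uu,vv,d); z=P[...,2]
m=((z>.02)&(z<.06)&(uu>395)&(uu<500)&(vv>165)&(vv<315)).astype(np.uint8)
n,l,st,c=cv2.connectedComponentsWithStats(m)
for i in range(1,n):
    if st[i,4]<50: continue
    q=P[l==i]; r=cv2.minAreaRect((q[:,:2]*1000).astype(np.float32)); print(c[i].round(1),np.round(r[0],1),np.round(r[1],1),round(r[2],1))
go([([.56,-.227,.25],tilt(0,45))])
```

```text
[442.8 191.2] [ 746.4 -309. ] [ 91.4 152. ] 8.2
[464.5 240.9] [ 598.4 -371.3] [48. 97.] 80.7
[415.5 248. ] [ 576.8 -226.8] [46.3 95.3] 88.7
[470.4 288. ] [ 460.9 -385.3] [96.2 49.1] 17.7
t 14.0 now [0.5192 0.2089 0.3497] phi 85.0
xyz [-430.7   78.4   99.8] r [-5.53  6.04 13.38] n>= 9
```

View pics/side2.png

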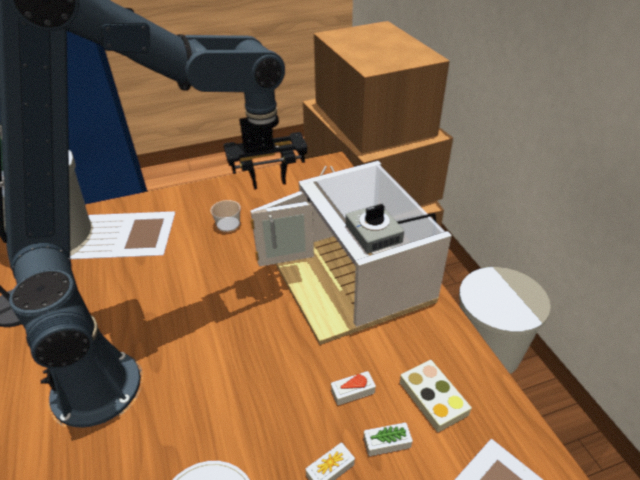

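The side view shows the door folded right open, with its lead panel at about (285,235), and the casts undisturbed. Now I'll pick the shell cast with the tool pitched 45°.

```bash
cat >> h.py <<'E'
def G(p,R): return np.asarray(p)-.006*R[:,2]   # TCP for a grasp point
E
python3 - <<'E'
from h import *
R=tilt(-1,45); p=np.array([.577-.010,-.227,.026])
go([(G(p+[0,0,.27],R),R)])
E
```

```text
t 14.0 now [0.5192 0.2089 0.3497] phi 85.0
xyz [-430.4   81.2   49.5] r [-5.6   6.   13.54] n>= 9
```

Call:
apply_moves --rows '[{"x": -430,"y": 81,"z": 50,"rx": -5.6,"ry": 6,"rz": 13.5,"claw": 0},{"x": -430,"y": 81,"z": 50,"rx": -5.6,"ry": 6,"rz": 13.5,"claw": 0},{"x": -430,"y": 81,"z": 50,"rx": -5.6,"ry": 6,"rz": 13.5,"claw": 0},{"x": -430,"y": 81,"z": 50,"rx": -5.6,"ry": 6,"rz": 13.5,"claw": 0},{"x": -430,"y": 81,"z": 50,"rx": -5.6,"ry": 6,"rz": 13.5,"claw": 0},{"x": -430,"y": 81,"z": 50,"rx": -5.6,"ry": 6,"rz": 13.5,"claw": 0},{"x": -430,"y": 81,"z": 50,"rx": -5.6,"ry": 6,"rz": 13.5,"claw": 0},{"x": -430,"y": 81,"z": 50,"rx": -5.6,"ry": 6,"rz": 13.5,"claw": 0},{"x": -430,"y": 81,"z": 50,"rx": -5.6,"ry": 6,"rz": 13.5,"claw": 0},{"x": -430,"y": 81,"z": 50,"rx": -5.6,"ry": 6,"rz": 13.5,"claw": 0}]'

```text
time_s: 15.25
position: [0.5607, -0.2248, 0.2964]
tcp_rot: [[0.712, -0.014, 0.703], [-0.012, -1.0, -0.007], [0.703, -0.003, -0.712]]
force: [0.4, -0.3, 0.4]
opening: 1.003
grasp_force: 0.0
```

Run:
```python
from h import *
R=tilt(-1,45); p=np.array([.577-.010,-.227,.026])
go([(G(p+[0,0,.27],R),R),(G(p,R),R)]); print(read_state()['tcp_rot'],read_state()['joint_positions'])
```

```text
t 15.25 now [ 0.5607 -0.2248  0.2964] phi -0.9
xyz [ 4.2  2.1 -1.3] r [-0.05  0.06  0.01] n>= 1
xyz [-185.5    2.8  190.9] r [-0.05  0.06  0.01] n>= 5
[[ 0.71154809 -0.01358877  0.70250598]
 [-0.01171417 -0.99990344 -0.00747646]
 [ 0.70253974 -0.00290941 -0.71163857]] [-46.5747048   18.0499472  111.47091617  64.75114501  33.94659436
  -6.49825709]
```

Call:
apply_moves --rows '[{"x": -40,"y": 2,"z": 40,"rx": 0,"ry": 0,"rz": 0,"claw": 0},{"x": -80,"y": 3,"z": 82,"rx": 0,"ry": 0,"rz": 0,"claw": 0},{"x": -120,"y": 3,"z": 124,"rx": 0,"ry": 0,"rz": 0,"claw": 0},{"x": -120,"y": 3,"z": 124,"rx": 0,"ry": 0,"rz": 0,"claw": 0},{"x": -120,"y": 3,"z": 124,"rx": 0,"ry": 0,"rz": 0,"claw": 0}]'

```text
time_s: 15.88
position: [0.5653, -0.229, 0.1247]
tcp_rot: [[0.71, -0.012, 0.705], [-0.009, -1.0, -0.007], [0.705, -0.001, -0.71]]
force: [-0.5, 1.1, -0.3]
opening: 0.999
grasp_force: 0.0
```

Run:
```python
from h import *
R=tilt(-1,45); p=np.array([.577-.010,-.227,.026])
go([(G(p,R),R)]); print(read_state()['joint_positions'])
```

```text
t 15.88 now [ 0.5653 -0.229   0.1247] phi -0.7
xyz [-68.4  -1.9  65.3] r [-0.05  0.03  0.03] n>= 2
[-46.56321574  39.29765079 118.11043035 109.53288912  32.50735214
 -58.98683912]
```

Call:
apply_moves --rows '[{"x": -20,"y": -1,"z": 20,"rx": 0,"ry": 0,"rz": 0,"claw": 0},{"x": -40,"y": -2,"z": 38,"rx": 0,"ry": 0,"rz": 0,"claw": 0},{"x": -55,"y": -2,"z": 52,"rx": 0,"ry": 0,"rz": 0,"claw": 0},{"x": -68,"y": -2,"z": 65,"rx": 0,"ry": 0,"rz": 0,"claw": 0},{"x": -68,"y": -2,"z": 65,"rx": 0,"ry": 0,"rz": 0,"claw": 0},{"x": -68,"y": -2,"z": 65,"rx": 0,"ry": 0,"rz": 0,"claw": 255},{"x": -68,"y": -2,"z": 65,"rx": 0,"ry": 0,"rz": 0,"claw": 255},{"x": -68,"y": -2,"z": 65,"rx": 0,"ry": 0,"rz": 0,"claw": 255},{"x": -68,"y": -2,"z": 65,"rx": 0,"ry": 0,"rz": 0,"claw": 255},{"x": -68,"y": -2,"z": 65,"rx": 0,"ry": 0,"rz": 0,"claw": 255}]'

```text
time_s: 17.12
position: [0.5633, -0.2274, 0.0333]
tcp_rot: [[0.707, -0.013, 0.707], [-0.008, -1.0, -0.01], [0.707, 0.001, -0.707]]
force: [-0.8, 1.2, 0.8]
opening: 0.527
grasp_force: 30.0
```

Run:
```python
from h import *
R=tilt(-1,45); p=np.array([.577-.010,-.227,.026])
go([(G(p,R),R),(G(p+[0,0,.12],R),R)]); print(read_state()['joint_positions'])
```

```text
t 17.12 now [ 0.5633 -0.2274  0.0333] phi -0.7
xyz [-2.5 -0.5  1.8] r [-0.02  0.    0.04] n>= 1
xyz [ 82.4  -0.3 -83.1] r [-0.02  0.    0.04] n>= 2
[-46.61424172  51.9516175  118.72971542 126.28659417  38.95569826
 -79.4833599 ]
```

Run:
```python
from h import *
R=np.array(read_state()['tcp_rot']); R2=Ro.from_euler('z',4.9,degrees=True).as_matrix()@R
p=np.array(read_state()['position'])
go([(p+[0,0,.12],R),(G(C(-110,-45,110),R2),R2),(G(C(-110,-45,46),R2),R2),(G(C(20,-45,46),R2),R2),(G(C(70,4,46),R2),R2)])
```

```text
t 17.12 now [ 0.5633 -0.2274  0.0333] phi -0.7
xyz [ 84.9   0.2 -84.9] r [0. 0. 0.] n>= 2
xyz [  56.5 -299.3  -87. ] r [ 0.58  0.   -0.58] n>= 6
xyz [  11.2 -299.4  -41.7] r [ 0.58  0.   -0.58] n>= 5
xyz [ 102.8 -309.9   49.9] r [ 0.58  0.   -0.58] n>= 6
xyz [ 135.3 -362.8   82.3] r [ 0.58  0.   -0.58] n>= 7
```

Call:
apply_moves --rows '[{"x": 20,"y": 0,"z": -20,"rx": 0,"ry": 0,"rz": 0,"claw": 255},{"x": 50,"y": 0,"z": -50,"rx": 0,"ry": 0,"rz": 0,"claw": 255},{"x": 85,"y": 0,"z": -85,"rx": 0,"ry": 0,"rz": 0,"claw": 255},{"x": 56,"y": -299,"z": -87,"rx": 0.6,"ry": 0,"rz": -0.6,"claw": 255},{"x": 56,"y": -299,"z": -87,"rx": 0.6,"ry": 0,"rz": -0.6,"claw": 255},{"x": 56,"y": -299,"z": -87,"rx": 0.6,"ry": 0,"rz": -0.6,"claw": 255},{"x": 56,"y": -299,"z": -87,"rx": 0.6,"ry": 0,"rz": -0.6,"claw": 255},{"x": 56,"y": -299,"z": -87,"rx": 0.6,"ry": 0,"rz": -0.6,"claw": 255},{"x": 56,"y": -299,"z": -87,"rx": 0.6,"ry": 0,"rz": -0.6,"claw": 255},{"x": 56,"y": -299,"z": -87,"rx": 0.6,"ry": 0,"rz": -0.6,"claw": 255}]'

```text
time_s: 18.38
position: [0.5454, 0.0719, 0.1333]
tcp_rot: [[0.706, 0.075, 0.704], [0.054, -0.997, 0.052], [0.706, 0.001, -0.708]]
force: [0.4, -1.5, -1.6]
opening: 0.527
grasp_force: 30.0
```

Run:
```python
from h import *
shot('side','side3'); R=np.array(read_state()['tcp_rot']); R2=tilt(3.9,45); print(R)
go([(G(C(-110,-45,46),R2),R2),(G(C(20,-45,46),R2),R2),(G(C(70,4,46),R2),R2)]); s=read_state(); print(s['opening'],s['grasp_force'],s['joint_positions'])
```

```text
[[ 0.70580445  0.07359126  0.70457392]
 [ 0.05318942 -0.99728726  0.05088223]
 [ 0.70640708  0.00156297 -0.70780407]]
t 18.43 now [0.5458 0.0708 0.1335] phi 4.3
xyz [-44.8  -1.7  44.7] r [-0.03  0.01  0.05] n>= 2
xyz [ 47.3  -0.9 136.6] r [-0.03  0.01  0.05] n>= 3
xyz [ 82.9 -49.6 172. ] r [-0.03  0.01  0.05] n>= 4
0.523814884039189 29.991396580589935 [ -9.12159398  37.73217164 129.54426558 162.53922572  32.662432
 -84.75879578]
```

View pics/side3.png

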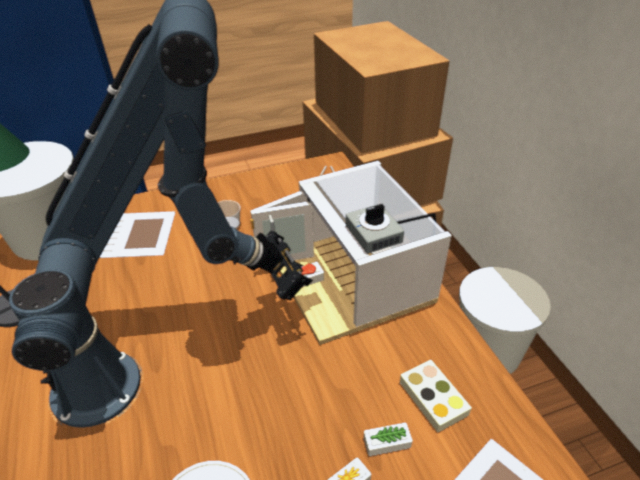

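The side view shows the shell cast held at about (310,268) in front of the opening. Everything is clear, so I'll insert it.

Call:
apply_moves --rows '[{"x": -45,"y": -1.5,"z": 45,"rx": 0,"ry": 0,"rz": 0,"claw": 255},{"x": -45,"y": -1.5,"z": 45,"rx": 0,"ry": 0,"rz": 0,"claw": 255},{"x": -15,"y": -1,"z": 75,"rx": 0,"ry": 0,"rz": 0,"claw": 255},{"x": 15,"y": -1,"z": 105,"rx": 0,"ry": 0,"rz": 0,"claw": 255},{"x": 47,"y": -1,"z": 136,"rx": 0,"ry": 0,"rz": 0,"claw": 255},{"x": 60,"y": -16,"z": 150,"rx": 0,"ry": 0,"rz": 0,"claw": 255},{"x": 72,"y": -33,"z": 161,"rx": 0,"ry": 0,"rz": 0,"claw": 255},{"x": 83,"y": -50,"z": 172,"rx": 0,"ry": 0,"rz": 0,"claw": 255},{"x": 83,"y": -50,"z": 172,"rx": 0,"ry": 0,"rz": 0,"claw": 255}]'

```text
time_s: 19.55
position: [0.7237, 0.1345, 0.0773]
tcp_rot: [[0.699, 0.074, 0.711], [0.053, -0.997, 0.052], [0.713, 0.002, -0.701]]
force: [-0.9, 0.8, -2.0]
opening: 0.528
grasp_force: 30.0
```

Run:
```python
from h import *
R2=tilt(3.9,45)
go([(G(C(70,4,30),R2),R2)]); s=read_state(); print(s['opening'],s['grasp_force'],s['joint_positions'],s['force'])
```

```text
t 19.55 now [0.7237 0.1345 0.0773] phi 4.4
xyz [-17.8   0.8  14.8] r [-0.03 -0.08  0.05] n>= 1
0.5281269817738328 29.99671840807423 [  0.98034616  47.51608084 103.11254728 171.87879248  16.20836304
 -84.56884624] [-0.89480825  0.79781822 -2.04727065]
```

Call:
apply_moves --rows '[{"x": -6,"y": 1,"z": 5,"rx": 0,"ry": 0,"rz": 0,"claw": 255},{"x": -12,"y": 1,"z": 10,"rx": 0,"ry": 0,"rz": 0,"claw": 255},{"x": -17,"y": 1,"z": 14,"rx": 0,"ry": -0.1,"rz": 0,"claw": 255},{"x": -17,"y": 1,"z": 14,"rx": 0,"ry": -0.1,"rz": 0,"claw": 255},{"x": -17,"y": 1,"z": 14,"rx": 0,"ry": -0.1,"rz": 0,"claw": 255}]'

```text
time_s: 20.18
position: [0.7199, 0.1325, 0.0526]
tcp_rot: [[0.708, 0.073, 0.703], [0.052, -0.997, 0.05], [0.704, 0.001, -0.71]]
force: [-13.3, -4.4, 19.7]
opening: 0.527
grasp_force: 30.0
```

Run:
```python
from h import *
R2=tilt(3.9,45)
go([(G(C(70,4,30),R2),R2)]); s=read_state(); print(s['opening'],s['force'])
```

```text
t 20.18 now [0.7199 0.1325 0.0526] phi 4.2
xyz [ 2.6 -0.8  0.3] r [-0.02  0.04  0.04] n>= 1
0.5270110587660745 [-13.27291547  -4.41410212  19.68314635]
```

Call:
apply_moves --rows '[{"x": 0,"y": 0,"z": -1,"rx": 0,"ry": 0,"rz": 0,"claw": 60},{"x": 0,"y": 0,"z": -1,"rx": 0,"ry": 0,"rz": 0,"claw": 60},{"x": 0,"y": 0,"z": -1,"rx": 0,"ry": 0,"rz": 0,"claw": 60},{"x": 0,"y": 0,"z": -30,"rx": 0,"ry": 0,"rz": 0,"claw": 60},{"x": 0,"y": 0,"z": -70,"rx": 0,"ry": 0,"rz": 0,"claw": 60},{"x": 0,"y": 0,"z": -115,"rx": 0,"ry": 0,"rz": 0,"claw": 60},{"x": 0,"y": 0,"z": -115,"rx": 0,"ry": 0,"rz": 0,"claw": 255}]'

```text
time_s: 21.05
position: [0.6377, 0.1281, 0.1319]
tcp_rot: [[0.713, 0.075, 0.697], [0.055, -0.997, 0.052], [0.699, 0.002, -0.715]]
force: [1.8, 0.0, -0.4]
opening: 0.712
grasp_force: 0.0
```

Run:
```python
from h import *
s=read_state();im,d=shot('top','top4'); vv,uu=np.mgrid[0:480,0:640]; P=world('top',uu,vv,d)
print('look'); cv2.imwrite('pics/c4.png',cv2.resize(im[110:310,205:500,::-1],None,fx=2.7,fy=2.7,interpolation=cv2.INTER_CUBIC))
R2=tilt(3.9,38)
go([(G(C(-40,-5,45),R2),R2),(G(C(-40,-5,22),R2),R2),(G(C(0,4,22),R2),R2),(G(C(83,4,22),R2),R2)])
print([pix('top',C(x,y,42)).round(0) for x,y in((32,-19),(32,27),(128,-19),(128,27))])
```

```text
look
t 21.1 now [0.6393 0.128  0.1314] phi 4.4
xyz [-63.7   8.8  25.3] r [-0.04  1.27  0.06] n>= 2
xyz [-79.8   8.8  41.7] r [-0.04  1.27  0.06] n>= 2
xyz [-51.2   0.1  69.8] r [-0.04  1.27  0.06] n>= 2
xyz [  8.1   0.7 127.8] r [-0.04  1.27  0.06] n>= 3
[array([301., 207.]), array([286., 208.]), array([300., 175.]), array([284., 176.])]
```

View pics/c4.png

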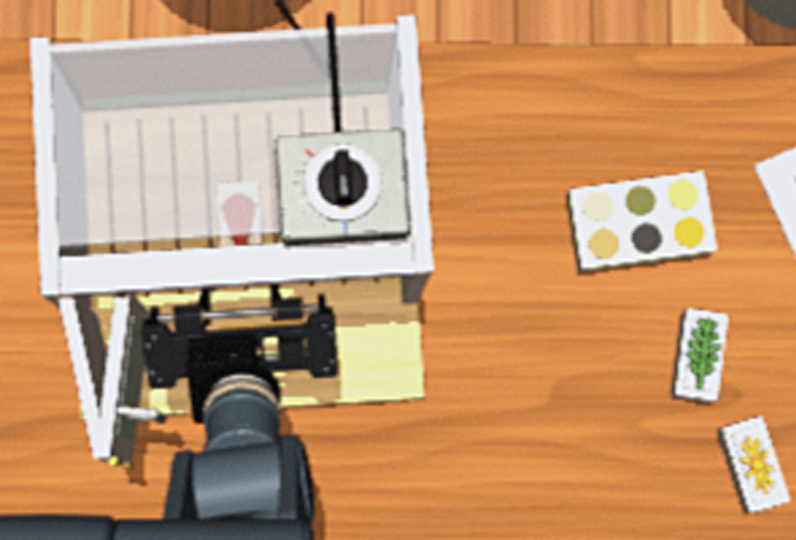

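The top crop shows the shell cast lying inside at about (238,215), aligned with the slats, and the gripper clear of the handle at (140,412). Now I'll push the shell deeper with closed fingers.

Run:
```python
from h import *
R2=tilt(3.9,38)
go([(G(C(-8,4,50),R2),R2),(G(C(-8,4,26),R2),R2),(G(C(86,4,26),R2),R2)])
```

```text
t 21.1 now [0.6393 0.128  0.1314] phi 4.4
xyz [-37.3   0.1  44.2] r [-0.04  1.27  0.06] n>= 1
xyz [-54.1   0.   61.3] r [-0.04  1.27  0.06] n>= 2
xyz [ 13.    0.7 127.1] r [-0.04  1.27  0.06] n>= 3
```

Call:
apply_moves --rows '[{"x": -37,"y": 0,"z": 44,"rx": 0,"ry": 1.3,"rz": 0,"claw": 255},{"x": -37,"y": 0,"z": 44,"rx": 0,"ry": 1.3,"rz": 0,"claw": 255},{"x": -54,"y": 0,"z": 61,"rx": 0,"ry": 1.3,"rz": 0,"claw": 255},{"x": -54,"y": 0,"z": 61,"rx": 0,"ry": 1.3,"rz": 0,"claw": 255},{"x": -54,"y": 0,"z": 61,"rx": 0,"ry": 1.3,"rz": 0,"claw": 255}]'

```text
time_s: 21.72
position: [0.644, 0.128, 0.049]
tcp_rot: [[0.612, 0.075, 0.788], [0.047, -0.997, 0.058], [0.79, 0.002, -0.613]]
force: [-0.3, 0.3, 0.4]
opening: 0.121
grasp_force: 0.0
```

Run:
```python
from h import *
R2=tilt(3.9,38)
go([(G(C(-8,4,26),R2),R2),(G(C(86,4,26),R2),R2)]);s=read_state(); print(s['opening'],s['force'])
```

```text
t 21.73 now [0.644 0.128 0.049] phi 4.4
xyz [ 0.3 -0.2 -0.7] r [-0.04 -0.03  0.05] n>= 1
xyz [57.9  0.5 73.5] r [-0.04 -0.03  0.05] n>= 2
0.12065449555260163 [-0.330118    0.25002367  0.44833321]
```

Call:
apply_moves --rows '[{"x": 7,"y": 0,"z": 9,"rx": 0,"ry": 0,"rz": 0,"claw": 255},{"x": 14,"y": 0,"z": 18,"rx": 0,"ry": 0,"rz": 0,"claw": 255},{"x": 21,"y": 0,"z": 27,"rx": 0,"ry": 0,"rz": 0,"claw": 255},{"x": 28,"y": 0,"z": 36,"rx": 0,"ry": 0,"rz": 0,"claw": 255},{"x": 35,"y": 0,"z": 45,"rx": 0,"ry": 0,"rz": 0,"claw": 255},{"x": 42,"y": 0,"z": 54,"rx": 0,"ry": 0,"rz": 0,"claw": 255},{"x": 50,"y": 0,"z": 63,"rx": 0,"ry": 0,"rz": 0,"claw": 255},{"x": 57,"y": 0,"z": 72,"rx": 0,"ry": 0,"rz": 0,"claw": 255},{"x": 57,"y": 0,"z": 72,"rx": 0,"ry": 0,"rz": 0,"claw": 255},{"x": 29,"y": 0,"z": 36,"rx": 0,"ry": 0,"rz": 0,"claw": 255}]'

```text
time_s: 22.98
position: [0.6931, 0.1313, 0.0522]
tcp_rot: [[0.605, 0.075, 0.793], [0.047, -0.997, 0.058], [0.795, 0.002, -0.607]]
force: [-0.6, 0.4, -0.9]
opening: 0.003
grasp_force: 0.0
```

Run:
```python
from h import *
R2=tilt(3.9,45)
s=read_state();print(s['force'])
R3=tilt(17.5,45)
p=np.array([.461-.0095,-.386-.003,.028])
go([(G(C(10,-45,45),R2),R2),(G(C(-110,-45,110),R2),R2),(G(p+[0,0,.15],R3),R3)])
```

```text
[-0.55374678  0.36777501 -0.86788195]
t 22.98 now [0.6931 0.1313 0.0522] phi 4.4
xyz [ -5.6  48.6 -35.3] r [-0.03 -1.28  0.06] n>= 1
xyz [ -26.7   48.  -170.1] r [-0.03 -1.28  0.06] n>= 3
xyz [ -69.6  502.1 -303.9] r [ 1.67 -1.27 -1.44] n>= 10
```

Call:
apply_moves --rows '[{"x": -6,"y": 48,"z": -35,"rx": 0,"ry": -0.6,"rz": 0,"claw": 255},{"x": -6,"y": 48,"z": -35,"rx": 0,"ry": -1.3,"rz": 0,"claw": 255},{"x": -27,"y": 48,"z": -170,"rx": 0,"ry": -1.3,"rz": 0,"claw": 255},{"x": -27,"y": 48,"z": -170,"rx": 0,"ry": -1.3,"rz": 0,"claw": 120},{"x": -27,"y": 48,"z": -170,"rx": 0,"ry": -1.3,"rz": 0,"claw": 0},{"x": -70,"y": 502,"z": -304,"rx": 1.7,"ry": -1.3,"rz": -1.4,"claw": 0},{"x": -70,"y": 502,"z": -304,"rx": 1.7,"ry": -1.3,"rz": -1.4,"claw": 0},{"x": -70,"y": 502,"z": -304,"rx": 1.7,"ry": -1.3,"rz": -1.4,"claw": 0},{"x": -70,"y": 502,"z": -304,"rx": 1.7,"ry": -1.3,"rz": -1.4,"claw": 0}]'

```text
time_s: 24.1
position: [0.5194, -0.0913, 0.1532]
tcp_rot: [[0.682, 0.303, 0.665], [0.212, -0.953, 0.217], [0.7, -0.007, -0.714]]
force: [0.3, -0.6, 1.5]
opening: 0.6
grasp_force: 0.0
```

Run:
```python
from h import *
R3=tilt(17.5,45)
p=np.array([.461-.0095,-.386-.003,.028])
go([(G(p+[0,0,.15],R3),R3),(G(p,R3),R3)]); print(read_state()['joint_positions'])
im,d=shot('top','top5'); cv2.imwrite('pics/c5.png',cv2.resize(im[110:330,205:500,::-1],None,fx=2.7,fy=2.7,interpolation=cv2.INTER_CUBIC))
```

```text
t 24.1 now [ 0.5194 -0.0913  0.1532] phi 17.3
xyz [ -92.2  262.9 -133.5] r [-0.07  0.1  -0.03] n>= 5
xyz [-197.1  263.9  -26.3] r [-0.07  0.1  -0.03] n>= 6
[-42.22882374  34.10080937 126.98536672  99.02595385  37.9871349
 -62.21146878]
```

View pics/c5.png

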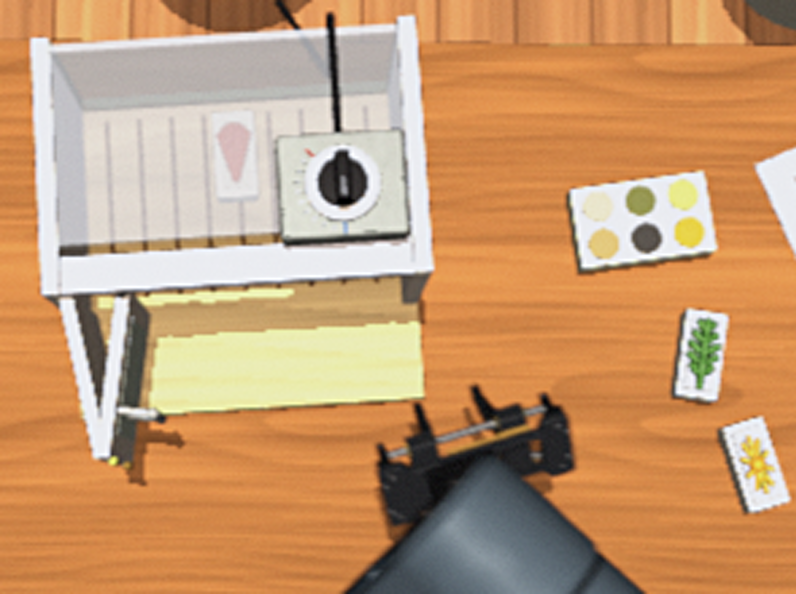

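The shell is now deep inside at crop (235,155). The sun cast has been knocked, from (470,288) to about (485,282), so I'll remeasure it.

```bash
cat >> h.py <<'E'
def casts(d):
    vv,uu=np.mgrid[0:480,0:640]; P=world('top',uu,vv,d); z=P[...,2]
    m=((z>.02)&(z<.06)&(uu>395)&(uu<560)&(vv>210)&(vv<340)).astype(np.uint8)
    n,l,st,c=cv2.connectedComponentsWithStats(m)
    for i in range(1,n):
        if 50<st[i,4]<1500:
            q=P[l==i]; r=cv2.minAreaRect((q[:,:2]*1000).astype(np.float32)); print(c[i].round(1),np.round(r[0],1),np.round(r[1],1),round(r[2],1))
E
python3 - <<'E'
from h import *
casts(np.load('pics/top5.npy'))
o=world('top',292,167.4,1.67); print('shell in opening', Ro.from_euler('z',-TH,degrees=True).apply(o-O), o)
E
```

```text
[536. 213.] [ 679.1 -584. ] [39.3 16.8] 83.7
[464.6 240.9] [ 598.8 -370.6] [49.1 96.9] 81.4
[484.7 281.6] [ 479.8 -427.7] [96.  48.7] 18.1
shell in opening [0.14281659 0.00040548 0.07785013] [0.79895829 0.13511826 0.09785013]
```

Run:
```python
from h import *
R3=tilt(18,45)
p=np.array([.480-.0095,-.4275-.003,.028])
go([(G(p+[0,0,.12],R3),R3),(G(p,R3),R3)])
```

```text
t 24.15 now [ 0.5193 -0.1042  0.153 ] phi 16.8
xyz [-104.5  298.6 -100.4] r [ 0.16  0.13 -0.15] n>= 6
xyz [-188.2  298.4  -14.4] r [ 0.16  0.13 -0.15] n>= 6
```

Call:
apply_moves --rows '[{"x": -104,"y": 290,"z": -100,"rx": 0.1,"ry": 0.1,"rz": 0,"claw": 0},{"x": -104,"y": 290,"z": -100,"rx": 0.1,"ry": 0.1,"rz": 0,"claw": 0},{"x": -104,"y": 290,"z": -100,"rx": 0.1,"ry": 0.1,"rz": 0,"claw": 0},{"x": -104,"y": 290,"z": -100,"rx": 0.1,"ry": 0.1,"rz": 0,"claw": 0},{"x": -104,"y": 290,"z": -100,"rx": 0.1,"ry": 0.1,"rz": 0,"claw": 0},{"x": -104,"y": 290,"z": -100,"rx": 0.1,"ry": 0.1,"rz": 0,"claw": 0},{"x": -104,"y": 290,"z": -100,"rx": 0.1,"ry": 0.1,"rz": 0,"claw": 0}]'

```text
time_s: 25.02
position: [0.4683, -0.4101, 0.1495]
tcp_rot: [[0.676, 0.307, 0.67], [0.207, -0.952, 0.227], [0.707, -0.015, -0.707]]
force: [0.3, 0.4, -0.2]
opening: 1.001
grasp_force: 0.0
```

Run:
```python
from h import *
R3=tilt(18,45)
p=np.array([.480-.0095,-.4275-.003,.028])
go([(G(p,R3),R3)]);print(read_state()['joint_positions'])
```

```text
t 25.02 now [ 0.4683 -0.4101  0.1495] phi 17.0
xyz [-88.6  21.9  76.7] r [-0.09 -0.   -0.12] n>= 2
[-71.01357439  40.21896165 100.50495844  57.80678913  56.70282818
 -39.53364907]
```

Call:
apply_moves --rows '[{"x": 0,"y": 22,"z": 0,"rx": -0.1,"ry": 0,"rz": -0.1,"claw": 0},{"x": -30,"y": 22,"z": 26,"rx": -0.1,"ry": 0,"rz": -0.1,"claw": 0},{"x": -60,"y": 22,"z": 52,"rx": -0.1,"ry": 0,"rz": -0.1,"claw": 0},{"x": -80,"y": 22,"z": 69,"rx": -0.1,"ry": 0,"rz": -0.1,"claw": 0},{"x": -89,"y": 22,"z": 77,"rx": -0.1,"ry": 0,"rz": -0.1,"claw": 0},{"x": -89,"y": 22,"z": 77,"rx": -0.1,"ry": 0,"rz": -0.1,"claw": 0}]'

```text
time_s: 25.78
position: [0.4667, -0.4296, 0.0318]
tcp_rot: [[0.673, 0.309, 0.672], [0.216, -0.951, 0.22], [0.707, -0.003, -0.707]]
force: [1.3, -0.1, -0.2]
opening: 1.001
grasp_force: 0.0
```

Call:
apply_moves --rows '[{"x": 0,"y": 0,"z": 0,"rx": 0,"ry": 0,"rz": 0,"claw": 255},{"x": 0,"y": 0,"z": 0,"rx": 0,"ry": 0,"rz": 0,"claw": 255},{"x": 0,"y": 0,"z": 0,"rx": 0,"ry": 0,"rz": 0,"claw": 255},{"x": 0,"y": 0,"z": 0,"rx": 0,"ry": 0,"rz": 0,"claw": 255},{"x": 0,"y": 0,"z": 0,"rx": 0,"ry": 0,"rz": 0,"claw": 255}]'

```text
time_s: 26.4
position: [0.4662, -0.4312, 0.0324]
tcp_rot: [[0.673, 0.308, 0.673], [0.217, -0.951, 0.218], [0.707, -0.001, -0.707]]
force: [0.1, 0.3, 0.5]
opening: 0.528
grasp_force: 30.0
```

Run:
```python
from h import *
R3=tilt(18,45)
p=np.array([.480-.0095,-.4275-.003,.028]);R2=tilt(3.9,45)
go([(G(p,R3),R3),(G(p+[0,0,.12],R3),R3),(G(C(-110,-45,110),R2),R2)]);print(read_state()['joint_positions'],read_state()['tcp_rot'])
```

```text
t 26.4 now [ 0.4662 -0.4312  0.0324] phi 17.9
xyz [-0.1  0.6  0.1] r [ 0.01  0.   -0.01] n>= 1
xyz [ 84.8   0.6 -84.7] r [ 0.01  0.   -0.01] n>= 2
xyz [ 234.8 -454.7   91.1] r [-1.66  0.    1.65] n>= 9
[-71.91094114  52.81396739  98.81247276  64.67469769  51.46439686
 -52.5479755 ] [[ 6.72950657e-01  3.07779633e-01  6.72613642e-01]
 [ 2.17307489e-01 -9.51457532e-01  2.17958756e-01]
 [ 7.07046582e-01 -5.11506053e-04 -7.07166790e-01]]
```

Call:
apply_moves --rows '[{"x": 20,"y": 0,"z": -20,"rx": 0,"ry": 0,"rz": 0,"claw": 255},{"x": 50,"y": 0,"z": -50,"rx": 0,"ry": 0,"rz": 0,"claw": 255},{"x": 85,"y": 0,"z": -85,"rx": 0,"ry": 0,"rz": 0,"claw": 255},{"x": 235,"y": -440,"z": 91,"rx": -1.6,"ry": 0,"rz": 1.6,"claw": 255},{"x": 235,"y": -440,"z": 91,"rx": -1.6,"ry": 0,"rz": 1.6,"claw": 255},{"x": 235,"y": -440,"z": 91,"rx": -1.6,"ry": 0,"rz": 1.6,"claw": 255},{"x": 235,"y": -440,"z": 91,"rx": -1.6,"ry": 0,"rz": 1.6,"claw": 255},{"x": 235,"y": -440,"z": 91,"rx": -1.6,"ry": 0,"rz": 1.6,"claw": 255},{"x": 235,"y": -440,"z": 91,"rx": -1.6,"ry": 0,"rz": 1.6,"claw": 255},{"x": 235,"y": -440,"z": 91,"rx": -1.6,"ry": 0,"rz": 1.6,"claw": 255}]'

```text
time_s: 27.65
position: [0.5403, 0.0007, 0.1355]
tcp_rot: [[0.707, 0.074, 0.704], [0.052, -0.997, 0.052], [0.706, -0.0, -0.709]]
force: [1.4, -0.0, -1.6]
opening: 0.523
grasp_force: 30.0
```

Run:
```python
from h import *
R2=tilt(3.9,45)
c=camera_params('top')
for u,v in((292,183.3),(292,151.5)):
    a=world('top',u,v,1.); r=a-c['xyz']; p=c['xyz']+r*(.052-c['xyz'][2])/r[2]; print(Ro.from_euler('z',-TH,degrees=True).apply(p-O)*1000)
go([(G(C(-110,-67,50),R2),R2),(G(C(0,-67,50),R2),R2),(G(C(70,-67,50),R2),R2),(G(C(70,-67,29),R2),R2)]); s=read_state(); print(s['opening'],s['grasp_force'])
```

```text
[106.21802094   4.66683032  32.        ]
[201.6090374   -0.59973221  32.        ]
t 27.65 now [0.5403 0.0007 0.1355] phi 4.2
xyz [-35.9 -49.   50.8] r [-0.04  0.02  0.04] n>= 2
xyz [ 42.1 -48.4 128.4] r [-0.04  0.02  0.04] n>= 3
xyz [ 91.7 -48.  177.8] r [-0.04  0.02  0.04] n>= 4
xyz [ 76.9 -48.  192.7] r [-0.04  0.02  0.04] n>= 4
0.5229184264132546 29.98323804640677
```

Call:
apply_moves --rows '[{"x": -36,"y": -49,"z": 51,"rx": 0,"ry": 0,"rz": 0,"claw": 255},{"x": -36,"y": -49,"z": 51,"rx": 0,"ry": 0,"rz": 0,"claw": 255},{"x": -36,"y": -49,"z": 51,"rx": 0,"ry": 0,"rz": 0,"claw": 255},{"x": -36,"y": -49,"z": 51,"rx": 0,"ry": 0,"rz": 0,"claw": 255}]'

```text
time_s: 28.15
position: [0.5474, 0.0485, 0.0752]
tcp_rot: [[0.705, 0.074, 0.705], [0.053, -0.997, 0.053], [0.707, 0.0, -0.707]]
force: [0.0, 0.0, -0.9]
opening: 0.524
grasp_force: 30.0
```

Run:
```python
from h import *
R2=tilt(3.9,45)
go([(G(C(-110,-67,50),R2),R2),(G(C(0,-67,50),R2),R2),(G(C(70,-67,50),R2),R2),(G(C(70,-67,29),R2),R2)]); s=read_state(); print(s['opening'],s['grasp_force'])
```

```text
t 28.15 now [0.5474 0.0485 0.0752] phi 4.3
xyz [-0.8 -1.9  0.5] r [-0.04 -0.    0.04] n>= 1
xyz [77.  -1.2 78.3] r [-0.04 -0.    0.04] n>= 2
xyz [126.5  -0.7 127.8] r [-0.04 -0.    0.04] n>= 3
xyz [111.6  -0.7 142.6] r [-0.04 -0.    0.04] n>= 3
0.5242894618288707 29.98149505845504
```

Call:
apply_moves --rows '[{"x": 25,"y": -1,"z": 26,"rx": 0,"ry": 0,"rz": 0,"claw": 255},{"x": 51,"y": -1,"z": 52,"rx": 0,"ry": 0,"rz": 0,"claw": 255},{"x": 77,"y": -1,"z": 78,"rx": 0,"ry": 0,"rz": 0,"claw": 255},{"x": 102,"y": -1,"z": 103,"rx": 0,"ry": 0,"rz": 0,"claw": 255},{"x": 126,"y": -1,"z": 128,"rx": 0,"ry": 0,"rz": 0,"claw": 255},{"x": 126,"y": -1,"z": 128,"rx": 0,"ry": 0,"rz": 0,"claw": 255},{"x": 119,"y": -1,"z": 135,"rx": 0,"ry": 0,"rz": 0,"claw": 255},{"x": 114,"y": -1,"z": 140,"rx": 0,"ry": 0,"rz": 0,"claw": 255},{"x": 113,"y": -1,"z": 141,"rx": 0,"ry": 0,"rz": 0,"claw": 255},{"x": 113,"y": -1,"z": 141,"rx": 0,"ry": 0,"rz": 0,"claw": 255}]'

```text
time_s: 29.4
position: [0.7256, 0.0637, 0.0542]
tcp_rot: [[0.706, 0.075, 0.704], [0.053, -0.997, 0.054], [0.706, -0.0, -0.708]]
force: [0.3, 0.8, -1.4]
opening: 0.523
grasp_force: 30.0
```

Run:
```python
from h import *
R2=tilt(3.9,45)
go([(G(C(70,-67,29),R2),R2)]); s=read_state(); print(s['opening'],s['grasp_force'],s['force'])
```

```text
t 29.4 now [0.7256 0.0637 0.0542] phi 4.3
xyz [0.  1.1 1.3] r [-0.05  0.02  0.05] n>= 1
0.5233788014648965 29.981434150831774 [ 0.34852532  0.78420659 -1.43607885]
```

Call:
apply_moves --rows '[{"x": -1,"y": 1,"z": 1.2,"rx": 0,"ry": 0,"rz": 0,"claw": 255},{"x": -1,"y": 1,"z": 1.2,"rx": 0,"ry": 0,"rz": 0,"claw": 255},{"x": -1,"y": 1,"z": 1.2,"rx": 0,"ry": 0,"rz": 0,"claw": 85},{"x": -1,"y": 1,"z": 1.2,"rx": 0,"ry": 0,"rz": 0,"claw": 85},{"x": -1,"y": 1,"z": 1.2,"rx": 0,"ry": 0,"rz": 0,"claw": 85},{"x": -1,"y": 1,"z": -30,"rx": 0,"ry": 0,"rz": 0,"claw": 85},{"x": -1,"y": 1,"z": -70,"rx": 0,"ry": 0,"rz": 0,"claw": 85},{"x": -1,"y": 1,"z": -115,"rx": 0,"ry": 0,"rz": 0,"claw": 85},{"x": -40,"y": 10,"z": -180,"rx": 0,"ry": 0,"rz": 0,"claw": 0},{"x": -40,"y": 10,"z": -220,"rx": 0,"ry": 0,"rz": 0,"claw": 0}]'

```text
time_s: 30.65
position: [0.5409, 0.0398, 0.1819]
tcp_rot: [[0.708, 0.075, 0.702], [0.052, -0.997, 0.054], [0.704, -0.001, -0.71]]
force: [0.9, 0.2, 0.8]
opening: 0.815
grasp_force: 0.0
```

Run:
```python
from h import *
im,d=shot('top','top6'); casts(d)
cv2.imwrite('pics/c6.png',cv2.resize(im[110:330,205:500,::-1],None,fx=2.7,fy=2.7,interpolation=cv2.INTER_CUBIC))
R=tilt(-9,45); p=np.array([.5988,-.3708,.028])-.0095*np.array([np.cos(np.radians(-9)),np.sin(np.radians(-9)),0])
go([(G(p+[0,0,.14],R),R)])
```

```text
[536.2 213.2] [ 678.5 -583.4] [36.4 16.5] 89.3
[464.6 240.9] [ 598.5 -371.3] [48. 97.] 80.9
t 30.7 now [0.536  0.0408 0.184 ] phi 4.2
xyz [  5.2 412.   20.8] r [-1.57  0.05  1.56] n>= 7
```

View pics/c6.png

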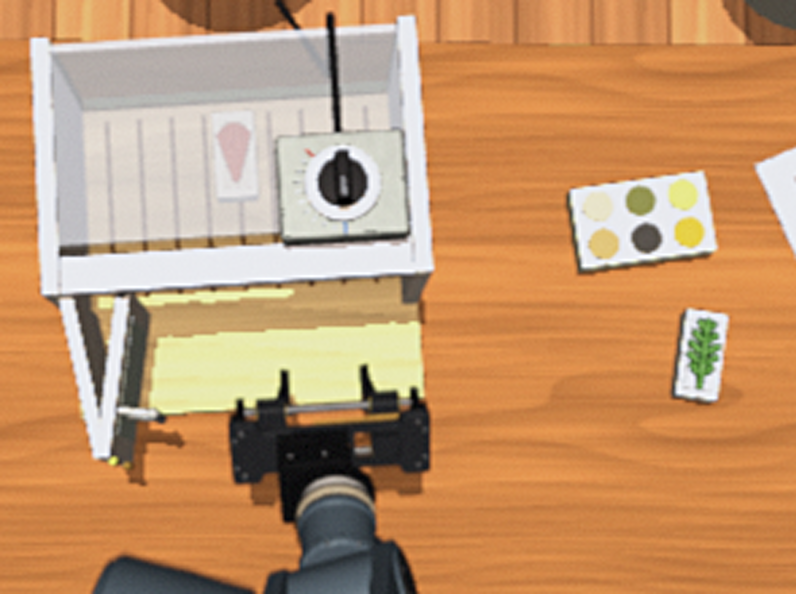

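The shell is in place and the sun is hidden under the heater, as expected. The leaf is unmoved at crop (702,355), so I'll pick it now.

Call:
apply_moves --rows '[{"x": 10,"y": 412,"z": 20,"rx": -1.6,"ry": 0,"rz": 1.6,"claw": 0},{"x": 10,"y": 412,"z": 20,"rx": -1.6,"ry": 0,"rz": 1.6,"claw": 0},{"x": 10,"y": 412,"z": 20,"rx": -1.6,"ry": 0,"rz": 1.6,"claw": 0},{"x": 10,"y": 412,"z": 20,"rx": -1.6,"ry": 0,"rz": 1.6,"claw": 0},{"x": 10,"y": 412,"z": 20,"rx": -1.6,"ry": 0,"rz": 1.6,"claw": 0},{"x": 10,"y": 412,"z": 20,"rx": -1.6,"ry": 0,"rz": 1.6,"claw": 0},{"x": 10,"y": 412,"z": 20,"rx": -1.6,"ry": 0,"rz": 1.6,"claw": 0},{"x": 10,"y": 412,"z": 20,"rx": -1.6,"ry": 0,"rz": 1.6,"claw": 0},{"x": 10,"y": 412,"z": 20,"rx": -1.6,"ry": 0,"rz": 1.6,"claw": 0}]'

```text
time_s: 31.82
position: [0.5956, -0.3683, 0.1746]
tcp_rot: [[0.699, -0.16, 0.697], [-0.114, -0.987, -0.112], [0.706, -0.001, -0.708]]
force: [0.2, -0.4, -0.2]
opening: 0.999
grasp_force: 0.0
```

Run:
```python
from h import *
R=tilt(-9,45); p=np.array([.5987,-.371,.028])-.0095*np.array([np.cos(np.radians(-9)),np.sin(np.radians(-9)),0])
go([(G(p,R),R)])
```

```text
t 31.82 now [ 0.5956 -0.3683  0.1746] phi -9.3
xyz [-107.8    2.4   93.5] r [ 0.01  0.01 -0.03] n>= 3
```

Call:
apply_moves --rows '[{"x": -40,"y": 2,"z": 35,"rx": 0,"ry": 0,"rz": 0,"claw": 0},{"x": -70,"y": 2,"z": 60,"rx": 0,"ry": 0,"rz": 0,"claw": 0},{"x": -95,"y": 2,"z": 82,"rx": 0,"ry": 0,"rz": 0,"claw": 0},{"x": -107,"y": 2,"z": 93,"rx": 0,"ry": 0,"rz": 0,"claw": 0},{"x": -107,"y": 2,"z": 93,"rx": 0,"ry": 0,"rz": 0,"claw": 0},{"x": -107,"y": 2,"z": 93,"rx": 0,"ry": 0,"rz": 0,"claw": 255},{"x": -107,"y": 2,"z": 93,"rx": 0,"ry": 0,"rz": 0,"claw": 255},{"x": -107,"y": 2,"z": 93,"rx": 0,"ry": 0,"rz": 0,"claw": 255},{"x": -107,"y": 2,"z": 93,"rx": 0,"ry": 0,"rz": 0,"claw": 255},{"x": -107,"y": 2,"z": 93,"rx": 0,"ry": 0,"rz": 0,"claw": 255}]'

```text
time_s: 33.08
position: [0.5859, -0.3696, 0.034]
tcp_rot: [[0.698, -0.16, 0.698], [-0.113, -0.987, -0.113], [0.707, -0.0, -0.707]]
force: [-0.2, 1.1, 1.1]
opening: 0.521
grasp_force: 30.0
```

Run:
```python
from h import *
R=np.array(read_state()['tcp_rot']);R2=tilt(3.9,45)
p=np.array(read_state()['position'])
go([(p+[0,0,.12],R),(G(C(-110,-45,105),R2),R2)]); s=read_state(); print(s['opening'],s['grasp_force'],R[:,2])
```

```text
t 33.08 now [ 0.5859 -0.3696  0.034 ] phi -9.2
xyz [ 84.9  -0.  -84.8] r [0. 0. 0.] n>= 2
xyz [ -10.8 -429.8 -145.6] r [ 1.55 -0.   -1.55] n>= 8
0.5207121338596247 30.001904871314764 [ 0.69820749 -0.11323165 -0.70688393]
```

Call:
apply_moves --rows '[{"x": 25,"y": 0,"z": -25,"rx": 0,"ry": 0,"rz": 0,"claw": 255},{"x": 60,"y": 0,"z": -60,"rx": 0,"ry": 0,"rz": 0,"claw": 255},{"x": 85,"y": 0,"z": -85,"rx": 0,"ry": 0,"rz": 0,"claw": 255},{"x": -11,"y": -430,"z": -145,"rx": 1.5,"ry": 0,"rz": -1.5,"claw": 255},{"x": -11,"y": -430,"z": -145,"rx": 1.5,"ry": 0,"rz": -1.5,"claw": 255},{"x": -11,"y": -430,"z": -145,"rx": 1.5,"ry": 0,"rz": -1.5,"claw": 255},{"x": -11,"y": -430,"z": -145,"rx": 1.5,"ry": 0,"rz": -1.5,"claw": 255},{"x": -11,"y": -430,"z": -145,"rx": 1.5,"ry": 0,"rz": -1.5,"claw": 255},{"x": -11,"y": -430,"z": -145,"rx": 1.5,"ry": 0,"rz": -1.5,"claw": 255},{"x": -11,"y": -430,"z": -145,"rx": 1.5,"ry": 0,"rz": -1.5,"claw": 255}]'

```text
time_s: 34.33
position: [0.5462, 0.0664, 0.1282]
tcp_rot: [[0.707, 0.059, 0.705], [0.042, -0.998, 0.042], [0.706, -0.0, -0.708]]
force: [1.4, -0.1, -0.5]
opening: 0.525
grasp_force: 30.0
```

Run:
```python
from h import *
R2=tilt(3.9,45)
go([(G(C(-110,-45,56),R2),R2)]); s=read_state(); print(s['opening'],s['grasp_force'])
```

```text
t 34.33 now [0.5462 0.0664 0.1282] phi 3.4
xyz [-34.1  -5.9  33.8] r [ 0.06  0.02 -0.06] n>= 1
0.5254654793477125 29.997978564351797
```

Call:
apply_moves --rows '[{"x": -34,"y": -6,"z": 34,"rx": 0.1,"ry": 0,"rz": -0.1,"claw": 255},{"x": -34,"y": -6,"z": 34,"rx": 0.1,"ry": 0,"rz": -0.1,"claw": 255},{"x": -34,"y": -6,"z": 34,"rx": 0.1,"ry": 0,"rz": -0.1,"claw": 255},{"x": -34,"y": -6,"z": 34,"rx": 0.1,"ry": 0,"rz": -0.1,"claw": 255}]'

```text
time_s: 34.83
position: [0.5476, 0.0695, 0.0838]
tcp_rot: [[0.702, 0.072, 0.709], [0.052, -0.997, 0.051], [0.71, 0.001, -0.704]]
force: [0.1, -0.4, -2.3]
opening: 0.525
grasp_force: 30.0
```

Run:
```python
from h import *
R2=tilt(3.9,45)
go([(G(C(x,y,z),R2),R2) for x,y,z in((-110,-12,56),(0,-12,56),(0,6,56),(40,6,50),(40,6,32))]); s=read_state(); print(s['opening'],s['grasp_force'])
```

```text
t 34.83 now [0.5476 0.0695 0.0838] phi 4.2
xyz [ -3.6 -36.    1.3] r [-0.02 -0.05  0.04] n>= 1
xyz [ 73.8 -35.5  79.4] r [-0.02 -0.05  0.04] n>= 2
xyz [ 73.8 -53.5  79.5] r [-0.02 -0.05  0.04] n>= 2
xyz [ 97.7 -53.3 112.1] r [-0.02 -0.05  0.04] n>= 3
xyz [ 84.9 -53.4 124.8] r [-0.02 -0.05  0.04] n>= 3
0.5250940777082708 29.99668967211619
```

Call:
apply_moves --rows '[{"x": -4,"y": -34,"z": 1,"rx": 0,"ry": 0,"rz": 0,"claw": 255},{"x": 22,"y": -34,"z": 27,"rx": 0,"ry": 0,"rz": 0,"claw": 255},{"x": 48,"y": -34,"z": 53,"rx": 0,"ry": 0,"rz": 0,"claw": 255},{"x": 74,"y": -34,"z": 79,"rx": 0,"ry": 0,"rz": 0,"claw": 255},{"x": 74,"y": -35,"z": 79,"rx": 0,"ry": 0,"rz": 0,"claw": 255},{"x": 74,"y": -53,"z": 79,"rx": 0,"ry": 0,"rz": 0,"claw": 255},{"x": 86,"y": -53,"z": 96,"rx": 0,"ry": 0,"rz": 0,"claw": 255},{"x": 98,"y": -53,"z": 112,"rx": 0,"ry": 0,"rz": 0,"claw": 255},{"x": 85,"y": -53,"z": 125,"rx": 0,"ry": 0,"rz": 0,"claw": 255},{"x": 85,"y": -53,"z": 125,"rx": 0,"ry": 0,"rz": 0,"claw": 255}]'

```text
time_s: 36.08
position: [0.691, 0.1344, 0.0535]
tcp_rot: [[0.703, 0.074, 0.708], [0.052, -0.997, 0.053], [0.71, -0.0, -0.705]]
force: [2.0, -2.1, 3.6]
opening: 0.525
grasp_force: 30.0
```

Run:
```python
from h import *
R2=tilt(3.9,45)
go([(G(C(40,6,29),R2),R2)]); s=read_state(); print(s['opening'],s['grasp_force'],s['force'])
```

```text
t 36.08 now [0.691  0.1344 0.0535] phi 4.2
xyz [0.3 1.  0.7] r [-0.04 -0.03  0.04] n>= 1
0.5251756567911432 29.996300800703466 [ 2.03655536 -2.08050666  3.64426384]
```

Call:
apply_moves --rows '[{"x": 0,"y": 0,"z": 0,"rx": 0,"ry": 0,"rz": 0,"claw": 85},{"x": 0,"y": 0,"z": 0,"rx": 0,"ry": 0,"rz": 0,"claw": 85},{"x": 0,"y": 0,"z": 0,"rx": 0,"ry": 0,"rz": 0,"claw": 85},{"x": 0,"y": 0,"z": -30,"rx": 0,"ry": 0,"rz": 0,"claw": 85},{"x": 0,"y": 0,"z": -58,"rx": 0,"ry": 0,"rz": 0,"claw": 85},{"x": 0,"y": 25,"z": -58,"rx": 0,"ry": 0,"rz": 0,"claw": 85},{"x": 0,"y": 60,"z": -62,"rx": 0,"ry": 0,"rz": 0,"claw": 85},{"x": 0,"y": 60,"z": -120,"rx": 0,"ry": 0,"rz": 0,"claw": 85},{"x": 0,"y": 60,"z": -180,"rx": 0,"ry": 0,"rz": 0,"claw": 60},{"x": 0,"y": 60,"z": -230,"rx": 0,"ry": 0,"rz": 0,"claw": 60}]'

```text
time_s: 37.33
position: [0.5306, 0.0631, 0.2156]
tcp_rot: [[0.707, 0.075, 0.703], [0.053, -0.997, 0.053], [0.705, -0.0, -0.709]]
force: [0.3, -0.5, 0.4]
opening: 0.751
grasp_force: 0.0
```

Run:
```python
from h import *
im,d=shot('top','top7'); im2,d2=shot('side','side7')
a=cv2.resize(im[110:250,205:375,::-1],(400,330),interpolation=cv2.INTER_CUBIC); b=cv2.resize(im2[160:350,240:460,::-1],(400,345),interpolation=cv2.INTER_CUBIC)
a=np.vstack([a,np.zeros((15,400,3),np.uint8)]); cv2.imwrite('pics/c7.png',np.hstack([a,b]))
q=1.41; R=down(3.9+np.degrees(q)); h=H(q,0)[:2]; print(h)
go([([.46,-.03,.36],down(40)),([*h,.35],R),([*h,.209],R)])
```

```text
[0.51828258 0.20911273]
t 37.42 now [0.529  0.0636 0.2173] phi 4.4
xyz [  47.2   88.3 -154.5] r [ 2.34 -7.25 -5.63] n>= 6
xyz [  94.2 -145.7  -93.7] r [  5.24  -6.2  -12.65] n>= 9
xyz [  -5.5 -145.9    6. ] r [  5.24  -6.2  -12.65] n>= 9
```

View pics/c7.png

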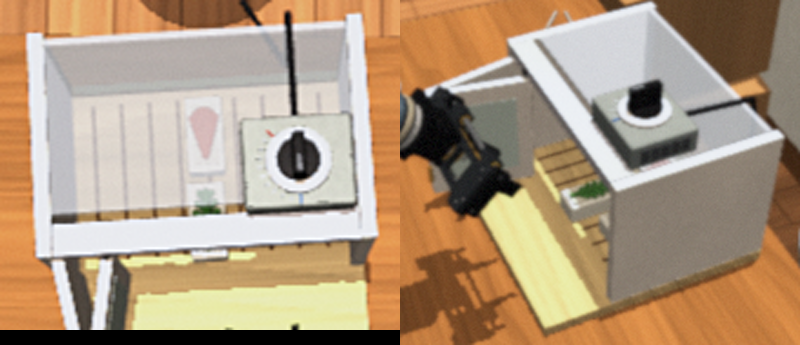

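The crops show the shell and leaf both inside. The leaf's front end appears just under the header edge, near (210,254), so I'll check its depth.

Run:
```python
from h import *
a=cv2.imread('pics/top7.png'); cv2.imwrite('pics/c8.png',cv2.resize(a[175:240,265:345],None,fx=9,fy=9,interpolation=cv2.INTER_CUBIC))
c=camera_params('top')
for v in (215,216,217,218,219,220):
    b=world('top',294,v,1.); r=b-c['xyz']; o=[]
    for z in(.02,.052): p=c['xyz']+r*(z-c['xyz'][2])/r[2]; o.append((Ro.from_euler('z',-TH,degrees=True).apply(p-O)*1000)[:2].round(1))
    print(v,o)
print('z=.245 header front', pix('top',C(-16,5,225)))
```

```text
215 [array([16.9,  5.2]), array([12.,  4.])]
216 [array([13.9,  5.4]), array([9. , 4.2])]
217 [array([10.9,  5.5]), array([6.1, 4.4])]
218 [array([7.9, 5.7]), array([3.2, 4.5])]
219 [array([4.9, 5.9]), array([0.2, 4.7])]
220 [array([1.9, 6. ]), array([-2.7,  4.8])]
z=.245 header front [290.83313865 214.49107339]
```

View pics/c8.png

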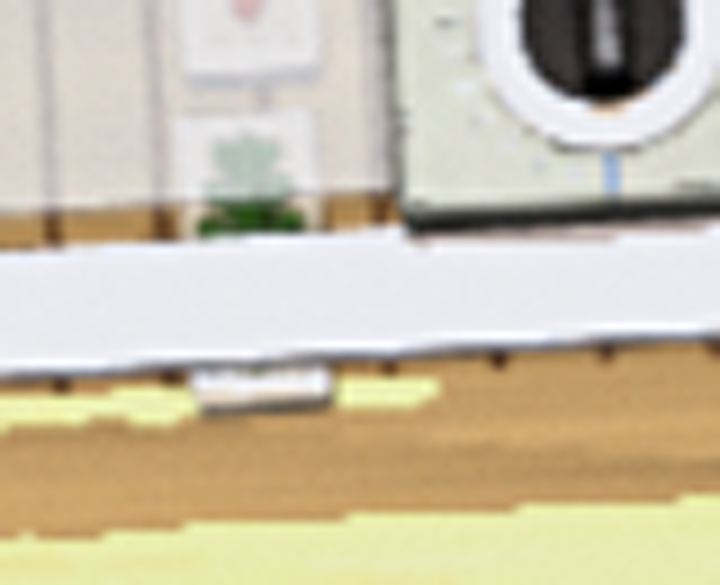

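The leaf's front end is only about 1 mm inside the door plane. I'll nudge it about 12 mm deeper.

Run:
```python
from h import *
R2=tilt(3.9,45)
go([(G(C(x,y,z),R2),R2) for x,y,z in((-70,-45,60),(-38,-14,27),(-28,-8,27),(-7,-6,27))])
```

```text
t 37.42 now [0.529  0.0636 0.2173] phi 4.4
xyz [-53.6  -7.2 134.6] r [-0.05  0.    0.06] n>= 3
xyz [-54.1 -38.  180.7] r [-0.05  0.    0.06] n>= 4
xyz [-46.9 -43.9 187.8] r [-0.05  0.    0.06] n>= 4
xyz [-32.1 -45.8 202.6] r [-0.05  0.    0.06] n>= 4
```

Call:
apply_moves --rows '[{"x": -54,"y": -5,"z": 60,"rx": 0,"ry": 0,"rz": 0,"claw": 255},{"x": -54,"y": -7,"z": 120,"rx": 0,"ry": 0,"rz": 0,"claw": 255},{"x": -54,"y": -7,"z": 134,"rx": 0,"ry": 0,"rz": 0,"claw": 255},{"x": -54,"y": -7,"z": 134,"rx": 0,"ry": 0,"rz": 0,"claw": 255},{"x": -54,"y": -37,"z": 180,"rx": 0,"ry": 0,"rz": 0,"claw": 255},{"x": -54,"y": -37,"z": 180,"rx": 0,"ry": 0,"rz": 0,"claw": 255}]'

```text
time_s: 38.17
position: [0.6195, 0.1086, 0.049]
tcp_rot: [[0.705, 0.078, 0.705], [0.055, -0.997, 0.055], [0.707, 0.0, -0.707]]
force: [-1.1, -0.2, 0.9]
opening: 0.165
grasp_force: 0.0
```

Run:
```python
from h import *
R2=tilt(3.9,45)
go([(G(C(x,y,z),R2),R2) for x,y,z in((-38,-14,27),(-28,-8,27),(-7,-6,27),(-70,-45,60))]); print(read_state()['opening'])
```

```text
t 38.17 now [0.6195 0.1086 0.049 ] phi 4.5
xyz [-1.4  0.1 -4.6] r [-0.07 -0.    0.07] n>= 1
xyz [ 5.7 -5.8  2.5] r [-0.07 -0.    0.07] n>= 1
xyz [20.5 -7.6 17.4] r [-0.07 -0.    0.07] n>= 1
xyz [ -0.9  30.7 -50.8] r [-0.07 -0.    0.07] n>= 1
0.16469017710591705
```

Call:
apply_moves --rows '[{"x": 6,"y": -6,"z": 2,"rx": 0,"ry": 0,"rz": 0,"claw": 255},{"x": 6,"y": -6,"z": 2,"rx": 0,"ry": 0,"rz": 0,"claw": 255},{"x": 12,"y": -7,"z": 9,"rx": 0,"ry": 0,"rz": 0,"claw": 255},{"x": 18,"y": -7,"z": 15,"rx": 0,"ry": 0,"rz": 0,"claw": 255},{"x": 21,"y": -7,"z": 18,"rx": 0,"ry": 0,"rz": 0,"claw": 255},{"x": 21,"y": -7,"z": 18,"rx": 0,"ry": 0,"rz": 0,"claw": 255},{"x": 6,"y": -2,"z": 2,"rx": 0,"ry": 0,"rz": 0,"claw": 255},{"x": -1,"y": 31,"z": -50,"rx": 0,"ry": 0,"rz": 0,"claw": 255},{"x": 0,"y": 50,"z": -110,"rx": 0,"ry": 0,"rz": 0,"claw": 150},{"x": 40,"y": 50,"z": -170,"rx": 0,"ry": 0,"rz": 0,"claw": 100}]'

```text
time_s: 39.42
position: [0.5299, 0.0487, 0.1864]
tcp_rot: [[0.712, 0.072, 0.699], [0.049, -0.997, 0.052], [0.701, -0.002, -0.714]]
force: [0.9, 0.9, 0.4]
opening: 0.154
grasp_force: 0.0
```

Run:
```python
from h import *
im,d=shot('top','top8')
cv2.imwrite('pics/c9.png',cv2.resize(im[110:260,205:375,::-1],None,fx=4,fy=4,interpolation=cv2.INTER_CUBIC))
q=1.41; R=down(3.9+np.degrees(q)); h=H(q,0)[:2]
go([([.50,.0,.37],down(45)),([*h,.35],R),([*h,.209],R)])
```

```text
t 39.48 now [0.5321 0.0494 0.1986] phi 4.4
xyz [  97.9   47.5 -144.9] r [ 2.74 -7.29 -6.42] n>= 6
xyz [ 107.4 -159.8 -107.4] r [  5.36  -6.29 -12.63] n>= 9
xyz [   6.3 -160.3   -9.1] r [  5.36  -6.29 -12.63] n>= 9
```

View pics/c9.png

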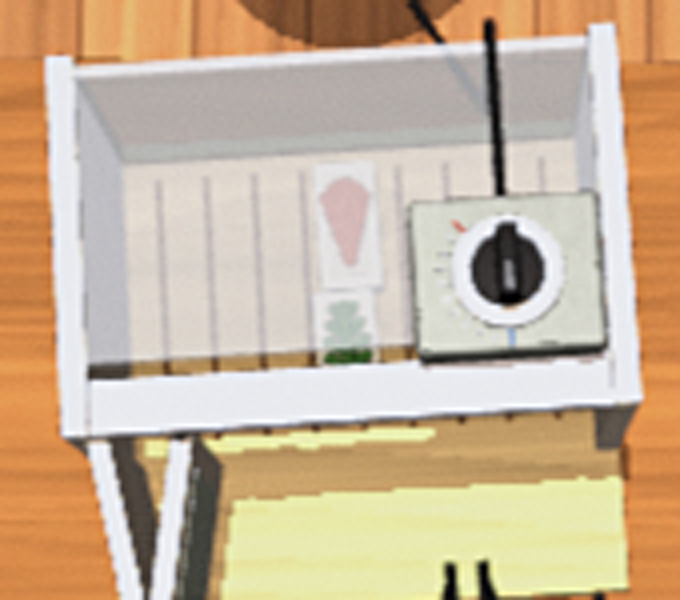

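The leaf has moved in and its front no longer shows past the header. Next I'll go back to the handle and close the door.

Call:
apply_moves --rows '[{"x": 98,"y": 47,"z": -145,"rx": 2.7,"ry": -7.3,"rz": -6.4,"claw": 100},{"x": 98,"y": 47,"z": -145,"rx": 2.7,"ry": -7.3,"rz": -6.4,"claw": 100},{"x": 98,"y": 47,"z": -145,"rx": 2.7,"ry": -7.3,"rz": -6.4,"claw": 100},{"x": 98,"y": 47,"z": -145,"rx": 2.7,"ry": -7.3,"rz": -6.4,"claw": 100},{"x": 98,"y": 47,"z": -145,"rx": 2.7,"ry": -7.3,"rz": -6.4,"claw": 100},{"x": 98,"y": 47,"z": -145,"rx": 2.7,"ry": -7.3,"rz": -6.4,"claw": 100},{"x": 98,"y": 47,"z": -145,"rx": 2.7,"ry": -7.3,"rz": -6.4,"claw": 100},{"x": 98,"y": 47,"z": -145,"rx": 2.7,"ry": -7.3,"rz": -6.4,"claw": 100}]'

```text
time_s: 40.48
position: [0.5013, 0.0, 0.3604]
tcp_rot: [[0.774, 0.54, 0.329], [0.486, -0.841, 0.238], [0.405, -0.025, -0.914]]
force: [0.6, 1.2, -1.4]
opening: 0.606
grasp_force: 0.0
```

Run:
```python
from h import *
d=np.load('pics/top7.npy'); vv,uu=np.mgrid[0:480,0:640]; P=world('top',uu,vv,d); Q=(P-O)@Ro.from_euler('z',TH,degrees=True).as_matrix()*1000
# handle points & panel top
m=(P[...,2]>.2)&(P[...,2]<.222)&(Q[...,0]<-120)&(Q[...,0]>-150)&(Q[...,1]>70)&(Q[...,1]<112); print('bar top',Q[m].mean(0),m.sum())
q=1.41; R=down(3.9+np.degrees(q)); h=H(q,0)[:2]
print((h,))
go([([*h,.35],R),([*h,.209],R)]); print(read_state()['tcp_rot'],read_state()['joint_positions'])
```

```text
bar top [-131.32584357   97.1558095   188.84567172] 32
(array([0.51828258, 0.20911273]),)
t 40.48 now [0.5013 0.     0.3604] phi 32.1
xyz [ 110.4 -166.4   64.9] r [ 1.59 -3.81 -8.58] n>= 6
xyz [  53.3 -163.   193.7] r [ 1.59 -3.81 -8.58] n>= 6
[[ 0.77448666  0.54040136  0.32884159]
 [ 0.4857816  -0.84104767  0.23802322]
 [ 0.40519953 -0.02460061 -0.91389723]] [-24.79419706   6.87224261 103.13289119  24.11538162  60.04168105
  22.43361637]
```

Call:
apply_moves --rows '[{"x": 110,"y": -166,"z": 65,"rx": 1.6,"ry": -3.8,"rz": -8.6,"claw": 100},{"x": 110,"y": -166,"z": 65,"rx": 1.6,"ry": -3.8,"rz": -8.6,"claw": 100},{"x": 110,"y": -166,"z": 65,"rx": 1.6,"ry": -3.8,"rz": -8.6,"claw": 100},{"x": 110,"y": -166,"z": 65,"rx": 1.6,"ry": -3.8,"rz": -8.6,"claw": 100},{"x": 110,"y": -166,"z": 65,"rx": 1.6,"ry": -3.8,"rz": -8.6,"claw": 100},{"x": 110,"y": -166,"z": 65,"rx": 1.6,"ry": -3.8,"rz": -8.6,"claw": 100},{"x": 110,"y": -166,"z": 65,"rx": 1.6,"ry": -3.8,"rz": -8.6,"claw": 100},{"x": 110,"y": -166,"z": 65,"rx": 1.6,"ry": -3.8,"rz": -8.6,"claw": 100},{"x": 110,"y": -166,"z": 65,"rx": 1.6,"ry": -3.8,"rz": -8.6,"claw": 100},{"x": 110,"y": -166,"z": 65,"rx": 1.6,"ry": -3.8,"rz": -8.6,"claw": 100}]'

```text
time_s: 41.72
position: [0.5207, 0.2089, 0.3502]
tcp_rot: [[0.093, 0.996, 0.008], [0.996, -0.093, 0.004], [0.004, 0.007, -1.0]]
force: [1.1, 0.6, 0.2]
opening: 0.607
grasp_force: 0.0
```

Run:
```python
from h import *
q=1.41; R=down(3.9+np.degrees(q)); h=H(q,0)[:2]
go([([*h,.35],R),([*h,.209],R)]); print(read_state()['joint_positions'])
```

```text
t 41.73 now [0.5207 0.2089 0.3502] phi 84.7
xyz [-0.1 -2.4  0.2] r [ 0.07 -0.04 -0.01] n>= 1
xyz [ -0.7  -3.5 141.2] r [ 0.07 -0.04 -0.01] n>= 3
[10.38861068 19.01723314 84.0131554   0.13144798 76.49136979 15.70624845]
```

Call:
apply_moves --rows '[{"x": 0,"y": -3,"z": 50,"rx": 0,"ry": 0,"rz": 0,"claw": 100},{"x": 0,"y": -3,"z": 95,"rx": 0,"ry": 0,"rz": 0,"claw": 100},{"x": 0,"y": -3,"z": 120,"rx": 0,"ry": 0,"rz": 0,"claw": 100},{"x": 0,"y": -3,"z": 141,"rx": 0,"ry": 0,"rz": 0,"claw": 100},{"x": 0,"y": -3,"z": 141,"rx": 0,"ry": 0,"rz": 0,"claw": 100},{"x": 0,"y": -3,"z": 141,"rx": 0,"ry": 0,"rz": 0,"claw": 255},{"x": 0,"y": -3,"z": 141,"rx": 0,"ry": 0,"rz": 0,"claw": 255},{"x": 0,"y": -3,"z": 141,"rx": 0,"ry": 0,"rz": 0,"claw": 255},{"x": 0,"y": -3,"z": 141,"rx": 0,"ry": 0,"rz": 0,"claw": 255},{"x": 0,"y": -3,"z": 141,"rx": 0,"ry": 0,"rz": 0,"claw": 255}]'

```text
time_s: 42.98
position: [0.5174, 0.2101, 0.2091]
tcp_rot: [[0.093, 0.996, 0.004], [0.996, -0.093, 0.003], [0.004, 0.004, -1.0]]
force: [-6.5, 0.4, 5.0]
opening: 0.124
grasp_force: 3.2
```

Run:
```python
from h import *
go([(H(q,209),down(3.9+np.degrees(q))) for q in (1.41,1.3,1.2,1.1,1.0,.9,.8,.7,.6,.5,.4)]); s=read_state();print(s['grasp_force'],s['opening'],s['force'],s['moment'])
```

```text
t 42.98 now [0.5174 0.2101 0.2091] phi 84.7
xyz [-0.9  1.   0.1] r [ 0.04 -0.04  0.  ] n>= 1
xyz [-23.5   2.9  -0. ] r [ 0.03 -0.04  1.05] n>= 1
xyz [-42.9   5.9  -0.1] r [ 0.03 -0.04  2.01] n>= 2
xyz [-60.8   9.9  -0.1] r [ 0.03 -0.04  2.96] n>= 2
xyz [-77.2  14.9  -0.2] r [ 0.03 -0.04  3.92] n>= 3
xyz [-91.9  20.9  -0.2] r [ 0.02 -0.04  4.87] n>= 3
xyz [-104.7   27.8   -0.2] r [ 0.02 -0.05  5.83] n>= 4
xyz [-115.5   35.5   -0.2] r [ 0.02 -0.05  6.78] n>= 4
xyz [-124.2   44.    -0.2] r [ 0.02 -0.05  7.73] n>= 5
xyz [-130.7   53.2   -0.2] r [ 0.02 -0.05  8.69] n>= 5
xyz [-135.    63.    -0.2] r [ 0.01 -0.05  9.64] n>= 6
3.231483032566622 0.12392767691669036 [-6.52282969  0.41489226  5.03358833] [-0.06715284  1.16430268 -0.05180159]
```

Call:
apply_moves --rows '[{"x": 0,"y": 0,"z": 0,"rx": 0,"ry": 0,"rz": 0,"claw": 255},{"x": -23,"y": 2,"z": 0,"rx": 0,"ry": 0,"rz": 1,"claw": 255},{"x": -42,"y": 5,"z": 0,"rx": 0,"ry": 0,"rz": 2,"claw": 255},{"x": -60,"y": 9,"z": 0,"rx": 0,"ry": 0,"rz": 3,"claw": 255},{"x": -76.5,"y": 14,"z": 0,"rx": 0,"ry": 0,"rz": 3.9,"claw": 255},{"x": -91,"y": 20,"z": 0,"rx": 0,"ry": 0,"rz": 4.9,"claw": 255},{"x": -104,"y": 27,"z": 0,"rx": 0,"ry": 0,"rz": 5.8,"claw": 255},{"x": -115,"y": 35,"z": 0,"rx": 0,"ry": 0,"rz": 6.8,"claw": 255},{"x": -123.5,"y": 43.5,"z": 0,"rx": 0,"ry": 0,"rz": 7.7,"claw": 255},{"x": -123.5,"y": 43.5,"z": 0,"rx": 0,"ry": 0,"rz": 7.7,"claw": 255}]'

```text
time_s: 44.22
position: [0.553, 0.0828, 0.2091]
tcp_rot: [[0.783, 0.622, 0.012], [0.622, -0.783, 0.004], [0.012, 0.004, -1.0]]
force: [2.6, 2.3, 0.5]
opening: 0.118
grasp_force: 30.0
```

Run:
```python
from h import *
go([(H(q,209),down(3.9+np.degrees(q))) for q in (.6,.5,.4,.3,.2,.1,.05,0)]); s=read_state();print(s['grasp_force'],s['opening'],s['force'],s['moment'])
```

```text
t 44.23 now [0.553  0.0828 0.2091] phi 38.5
xyz [-2.9 -1.7  0.1] r [ 0.04 -0.12  0.03] n>= 1
xyz [-0.7  9.3  0.1] r [ 0.04 -0.12  0.99] n>= 1
xyz [ 3.4 19.2  0.2] r [ 0.03 -0.12  1.94] n>= 2
xyz [ 9.4 27.7  0.3] r [ 0.02 -0.12  2.9 ] n>= 2
xyz [17.4 34.9  0.5] r [ 0.02 -0.12  3.85] n>= 3
xyz [27.1 40.5  0.6] r [ 0.01 -0.12  4.81] n>= 3
xyz [32.6 42.8  0.7] r [ 0.01 -0.13  5.29] n>= 3
xyz [38.5 44.7  0.8] r [ 0.01 -0.13  5.76] n>= 4
30.016956967301667 0.1176716100049467 [2.55410431 2.30477023 0.45191917] [ 0.31781114 -0.24821054 -0.05616849]
```

Call:
apply_moves --rows '[{"x": 0,"y": 10,"z": 0,"rx": 0,"ry": 0,"rz": 1,"claw": 255},{"x": 4,"y": 19.5,"z": 0,"rx": 0,"ry": 0,"rz": 1.9,"claw": 255},{"x": 10,"y": 28,"z": 0,"rx": 0,"ry": 0,"rz": 2.9,"claw": 255},{"x": 18,"y": 35,"z": 0,"rx": 0,"ry": 0,"rz": 3.9,"claw": 255},{"x": 27,"y": 40.5,"z": 0,"rx": 0,"ry": 0,"rz": 4.8,"claw": 255},{"x": 33,"y": 43,"z": 0,"rx": 0,"ry": 0,"rz": 5.3,"claw": 255},{"x": 39,"y": 45,"z": 0,"rx": 0,"ry": 0,"rz": 5.7,"claw": 255},{"x": 40,"y": 46,"z": 0,"rx": 0,"ry": 0,"rz": 5.7,"claw": 255},{"x": 40,"y": 46,"z": 0,"rx": 0,"ry": 0,"rz": 5.7,"claw": 255}]'

```text
time_s: 45.35
position: [0.6105, 0.0726, 0.2091]
tcp_rot: [[0.997, 0.077, 0.008], [0.077, -0.997, 0.004], [0.008, -0.004, -1.0]]
force: [-0.2, 2.1, -0.7]
opening: 0.114
grasp_force: 30.0
```

Run:
```python
from h import *
go([(H(q,209),down(3.9+np.degrees(q))) for q in (0,)]); s=read_state();print(s['grasp_force'],s['opening'],s['force'],s['moment'])
```

```text
t 45.35 now [0.6105 0.0726 0.2091] phi 4.4
xyz [0.5 0.8 0.1] r [-0.03 -0.08  0.08] n>= 1
29.998177061788738 0.11359467135725336 [-0.2383383   2.09824919 -0.66639311] [0.22709276 0.04630199 0.12370781]
```

Call:
apply_moves --rows '[{"x": 2,"y": 0,"z": 0,"rx": 0,"ry": 0,"rz": 0,"claw": 255},{"x": 2,"y": 0,"z": 0,"rx": 0,"ry": 0,"rz": 0,"claw": 255},{"x": 1,"y": 0,"z": 0,"rx": 0,"ry": 0,"rz": 0,"claw": 130},{"x": 1,"y": 0,"z": 0,"rx": 0,"ry": 0,"rz": 0,"claw": 130},{"x": 1,"y": 0,"z": 0,"rx": 0,"ry": 0,"rz": 0,"claw": 130},{"x": 1,"y": 0,"z": -50,"rx": 0,"ry": 0,"rz": 0,"claw": 130},{"x": 1,"y": 0,"z": -110,"rx": 0,"ry": 0,"rz": 0,"claw": 100},{"x": 1,"y": 0,"z": -170,"rx": 0,"ry": 0,"rz": 0,"claw": 100},{"x": 1,"y": 0,"z": -230,"rx": 0,"ry": 0,"rz": 0,"claw": 100},{"x": 1,"y": 0,"z": -230,"rx": 0,"ry": 0,"rz": 0,"claw": 100}]'

```text
time_s: 46.6
position: [0.6124, 0.0707, 0.4462]
tcp_rot: [[0.997, 0.075, 0.022], [0.075, -0.997, 0.002], [0.022, -0.0, -1.0]]
force: [0.3, 0.2, -0.1]
opening: 0.608
grasp_force: 0.0
```

Run:
```python
from h import *
im2,d2=shot('side','side9')
cv2.imwrite('pics/c10.png',cv2.resize(im2[140:350,230:470,::-1],None,fx=3.2,fy=2.8,interpolation=cv2.INTER_CUBIC))
k=C(66,-105,0)[:2]
go([([*k,.44],down(3.9)),([*k,.328],down(3.9))])
```

```text
t 46.65 now [0.6109 0.0708 0.4425] phi 4.3
xyz [114.7  54.8   4.1] r [-0.01 -0.14  0.06] n>= 3
xyz [113.1  54.9 116.1] r [-0.01 -0.14  0.06] n>= 3
```

View pics/c10.png

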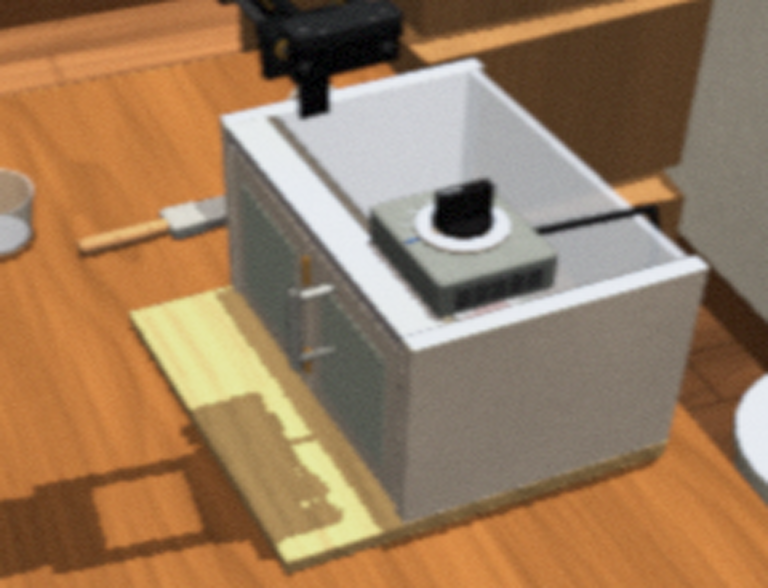

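The picture shows the door shut flat. Now the knob: I'll turn the wrist a half turn back on the way there, so that it has room to turn clockwise.

Call:
apply_moves --rows '[{"x": 50,"y": 25,"z": 0,"rx": 0,"ry": 0,"rz": -1.7,"claw": 100},{"x": 100,"y": 50,"z": 0,"rx": 0,"ry": 0,"rz": -3.4,"claw": 100},{"x": 115,"y": 55,"z": 0,"rx": 0,"ry": 0,"rz": -5.1,"claw": 100},{"x": 115,"y": 55,"z": 0,"rx": 0,"ry": 0,"rz": -6.8,"claw": 100},{"x": 115,"y": 55,"z": 0,"rx": 0,"ry": 0,"rz": -8.5,"claw": 100},{"x": 115,"y": 55,"z": 0,"rx": 0,"ry": 0,"rz": -10.2,"claw": 100},{"x": 115,"y": 55,"z": 0,"rx": 0,"ry": 0,"rz": -11.9,"claw": 100},{"x": 115,"y": 55,"z": 0,"rx": 0,"ry": 0,"rz": -13.6,"claw": 100},{"x": 115,"y": 55,"z": 0,"rx": 0,"ry": 0,"rz": -15,"claw": 100},{"x": 115,"y": 55,"z": 0,"rx": 0,"ry": 0,"rz": -15,"claw": 100}]'

```text
time_s: 47.9
position: [0.7283, 0.0248, 0.4375]
tcp_rot: [[-0.073, 0.997, 0.004], [0.997, 0.073, 0.004], [0.003, 0.004, -1.0]]
force: [-1.1, 0.2, 0.5]
opening: 0.607
grasp_force: 0.0
```

Call:
apply_moves --rows '[{"x": 0,"y": 0,"z": 0,"rx": 0,"ry": 0,"rz": -1.7,"claw": 100},{"x": 0,"y": 0,"z": 0,"rx": 0,"ry": 0,"rz": -3.4,"claw": 100},{"x": 0,"y": 0,"z": 0,"rx": 0,"ry": 0,"rz": -5.1,"claw": 100},{"x": 0,"y": 0,"z": 0,"rx": 0,"ry": 0,"rz": -6.8,"claw": 100},{"x": 0,"y": 0,"z": 0,"rx": 0,"ry": 0,"rz": -8.5,"claw": 100},{"x": 0,"y": 0,"z": 0,"rx": 0,"ry": 0,"rz": -10.2,"claw": 100},{"x": 0,"y": 0,"z": 0,"rx": 0,"ry": 0,"rz": -11.9,"claw": 100},{"x": 0,"y": 0,"z": 0,"rx": 0,"ry": 0,"rz": -13.6,"claw": 100},{"x": 0,"y": 0,"z": 0,"rx": 0,"ry": 0,"rz": -15,"claw": 100},{"x": 0,"y": 0,"z": 0,"rx": 0,"ry": 0,"rz": -15,"claw": 100}]'

```text
time_s: 49.15
position: [0.7285, 0.0249, 0.4387]
tcp_rot: [[-0.997, -0.071, 0.006], [-0.071, 0.997, 0.004], [-0.006, 0.003, -1.0]]
force: [-0.9, 0.9, 0.5]
opening: 0.605
grasp_force: 0.0
```

Run:
```python
from h import *
k=C(66,-105,0)[:2]
go([([*k,.328],down(183.9))]); print(read_state()['joint_positions'])
```

```text
t 49.15 now [0.7285 0.0249 0.4387] phi -175.9
xyz [ -0.3  -0.6 110.7] r [0.03 0.06 0.03] n>= 2
[  -6.89941188   32.29536072   48.7950131     0.24987136   98.60983749
 -100.93595505]
```

Call:
apply_moves --rows '[{"x": -1,"y": -1,"z": 45,"rx": 0,"ry": 0.1,"rz": 0,"claw": 100},{"x": -1,"y": -1,"z": 80,"rx": 0,"ry": 0.1,"rz": 0,"claw": 100},{"x": -1,"y": -1,"z": 111,"rx": 0,"ry": 0.1,"rz": 0,"claw": 100},{"x": -1,"y": -1,"z": 111,"rx": 0,"ry": 0.1,"rz": 0,"claw": 100},{"x": -1,"y": -1,"z": 111,"rx": 0,"ry": 0.1,"rz": 0,"claw": 255},{"x": -1,"y": -1,"z": 111,"rx": 0,"ry": 0.1,"rz": 0,"claw": 255},{"x": -1,"y": -1,"z": 111,"rx": 0,"ry": 0.1,"rz": 0,"claw": 255},{"x": -1,"y": -1,"z": 111,"rx": 0,"ry": 0.1,"rz": 0,"claw": 255},{"x": -1,"y": -1,"z": 111,"rx": 0,"ry": 0.1,"rz": 0,"claw": 255},{"x": -1,"y": -1,"z": 111,"rx": 0,"ry": 0.1,"rz": 0,"claw": 255}]'

```text
time_s: 50.4
position: [0.7307, 0.0264, 0.3297]
tcp_rot: [[-0.997, -0.076, -0.002], [-0.076, 0.997, 0.006], [0.002, 0.006, -1.0]]
force: [-0.3, 4.8, 2.9]
opening: 0.159
grasp_force: 30.0
```

Call:
apply_moves --rows '[{"x": 0,"y": 0,"z": 0,"rx": 0,"ry": 0,"rz": 1.3,"claw": 255},{"x": 0,"y": 0,"z": 0,"rx": 0,"ry": 0,"rz": 2.6,"claw": 255},{"x": 0,"y": 0,"z": 0,"rx": 0,"ry": 0,"rz": 3.9,"claw": 255},{"x": 0,"y": 0,"z": 0,"rx": 0,"ry": 0,"rz": 5.2,"claw": 255},{"x": 0,"y": 0,"z": 0,"rx": 0,"ry": 0,"rz": 6.5,"claw": 255},{"x": 0,"y": 0,"z": 0,"rx": 0,"ry": 0,"rz": 7.8,"claw": 255},{"x": 0,"y": 0,"z": 0,"rx": 0,"ry": 0,"rz": 9.1,"claw": 255},{"x": 0,"y": 0,"z": 0,"rx": 0,"ry": 0,"rz": 10.4,"claw": 255},{"x": 0,"y": 0,"z": 0,"rx": 0,"ry": 0,"rz": 11.7,"claw": 255},{"x": 0,"y": 0,"z": 0,"rx": 0,"ry": 0,"rz": 13,"claw": 255}]'

```text
time_s: 51.65
position: [0.7294, 0.0244, 0.3297]
tcp_rot: [[-0.277, 0.961, -0.006], [0.961, 0.277, 0.002], [0.003, -0.005, -1.0]]
force: [-4.6, 2.1, 4.0]
opening: 0.159
grasp_force: 30.0
```

Run:
```python
from h import *
k=C(66,-105,0)[:2]
go([([*k,.328],down(183.9-137.5))]); s=read_state(); print(s['opening'],s['grasp_force'],s['moment'],s['force'])
```

```text
t 51.65 now [0.7294 0.0244 0.3297] phi 106.1
xyz [0.3 0.2 1.7] r [-0.06 -0.01  9.95] n>= 6
0.15940714932626826 29.996232627891004 [0.1277911  0.64085627 0.03825015] [-4.63028822  2.12723796  3.95590503]
```

Call:
apply_moves --rows '[{"x": 0,"y": 0,"z": 0,"rx": 0,"ry": 0,"rz": 1.4,"claw": 255},{"x": 0,"y": 0,"z": 0,"rx": 0,"ry": 0,"rz": 2.8,"claw": 255},{"x": 0,"y": 0,"z": 0,"rx": 0,"ry": 0,"rz": 4.2,"claw": 255},{"x": 0,"y": 0,"z": 0,"rx": 0,"ry": 0,"rz": 5.6,"claw": 255},{"x": 0,"y": 0,"z": 0,"rx": 0,"ry": 0,"rz": 7,"claw": 255},{"x": 0,"y": 0,"z": 0,"rx": 0,"ry": 0,"rz": 8.4,"claw": 255},{"x": 0,"y": 0,"z": 0,"rx": 0,"ry": 0,"rz": 9.2,"claw": 255},{"x": 0,"y": 0,"z": 0,"rx": 0,"ry": 0,"rz": 9.8,"claw": 255},{"x": 0,"y": 0,"z": 0,"rx": 0,"ry": 0,"rz": 10.2,"claw": 255},{"x": 0,"y": 0,"z": 0,"rx": 0,"ry": 0,"rz": 10.2,"claw": 255}]'

```text
time_s: 52.9
position: [0.7276, 0.0248, 0.3296]
tcp_rot: [[0.704, 0.71, -0.01], [0.71, -0.704, 0.002], [-0.006, -0.009, -1.0]]
force: [-8.4, 1.9, 5.4]
opening: 0.156
grasp_force: 30.0
```

Run:
```python
from h import *
k=C(66,-105,0)[:2]
go([([*k,.328],down(183.9-137.5))]); s=read_state(); print(s['opening'],s['grasp_force'],s['moment'],s['force'])
```

```text
t 52.9 now [0.7276 0.0248 0.3296] phi 45.2
xyz [1.3 1.4 1.6] r [-0.09  0.05 -0.19] n>= 1
0.1559021759104728 30.000962801277637 [0.16057601 1.3659491  0.61864199] [-8.42650336  1.90301203  5.43394716]
```

Moment z jumped to 0.62 N m, so the knob is at its stop. I'll release, lift clear and check.

Call:
apply_moves --rows '[{"x": 0,"y": 0,"z": 0,"rx": 0,"ry": 0,"rz": 0,"claw": 100},{"x": 0,"y": 0,"z": 0,"rx": 0,"ry": 0,"rz": 0,"claw": 100},{"x": 0,"y": 0,"z": 0,"rx": 0,"ry": 0,"rz": 0,"claw": 100},{"x": 0,"y": 0,"z": -50,"rx": 0,"ry": 0,"rz": 0,"claw": 100},{"x": 0,"y": 0,"z": -110,"rx": 0,"ry": 0,"rz": 0,"claw": 100},{"x": -200,"y": 0,"z": -140,"rx": 0,"ry": 0,"rz": 0,"claw": 100},{"x": -200,"y": 0,"z": -140,"rx": 0,"ry": 0,"rz": 0,"claw": 100},{"x": -200,"y": 0,"z": -140,"rx": 0,"ry": 0,"rz": 0,"claw": 100},{"x": -200,"y": 0,"z": -140,"rx": 0,"ry": 0,"rz": 0,"claw": 100},{"x": -200,"y": 0,"z": -140,"rx": 0,"ry": 0,"rz": 0,"claw": 100}]'

```text
time_s: 54.15
position: [0.5899, -0.1183, 0.4696]
tcp_rot: [[0.707, 0.707, -0.001], [0.707, -0.707, 0.003], [0.001, -0.003, -1.0]]
force: [0.4, 0.0, -1.0]
opening: 0.608
grasp_force: 0.0
```

Run:
```python
from h import *
im,d=shot('top','topA'); im2,d2=shot('side','sideA')
a=cv2.resize(im[110:260,205:375,::-1],(400,350),interpolation=cv2.INTER_CUBIC); b=cv2.resize(im2[160:350,270:460,::-1],(390,350),interpolation=cv2.INTER_CUBIC)
cv2.imwrite('pics/cA.png',np.hstack([a,b])); print(read_state()['position'])
```

```text
[ 0.59078505 -0.1169041   0.46857533]
```

View pics/cA.png

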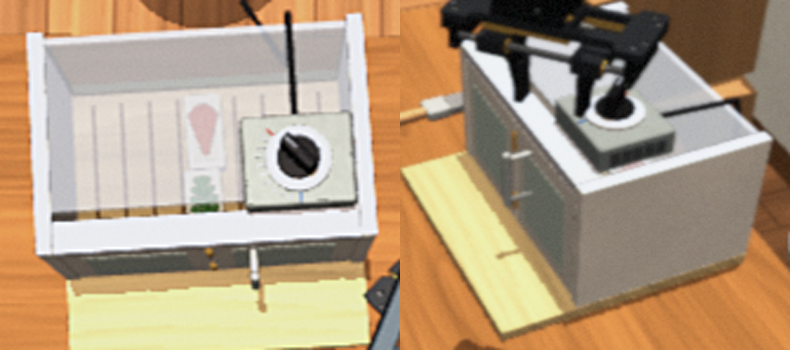

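The door is shut, the knob points at the red tick, around (270,132), the casts are inside, and the robot is clear. I'll hand in.

```bash
python3 -c "
from rig import hand_in
print(hand_in())"
```

```text
the job is handed in; nothing more can be done
None
```

The job is handed in: the knob went to off, the door was opened, the shell, sun and leaf casts went in, and the door was shut before the knob went to full; the sun, hidden under the heater unit, wasn't seen in the final pictures.

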